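# Make up two cord-end kits

### The job

Make up two cord-end kits from the stock standing on the bench: the blue tray gets the black round plug and the brass cable gland, the green tray gets the red square socket and the silver cable gland. Stand each part upright on the floor of a compartment, one part to a compartment (either compartment of its tray will do), and leave the white coupler, the screwdriver and the roll of tape where they are.

Things in the scene. Friction and masses are not known exactly. Their poses are not given: they have to be found in the camera images.
- brass_gland_mid (a point): brass (gold-coloured) hexagonal cable gland, standing upright, 52 mm high, loose: black thread (34 mm across, lowest 8 mm), hexagon 40 mm across flats (46 mm over corners) from 8 to 38 mm up, round dome (37 narrowing to 26 mm) above with a black hole in its top. Point at its centre, 26 mm above its underside; z up along its axis; two corners of the hexagon lie on its x axis, two flats face along +y and -y (the others every 60 degrees). About 0.14 kg
- silver_gland_mid (a point): silver (bare aluminium) hexagonal cable gland, standing upright, 52 mm high, loose: black thread (34 mm across, lowest 8 mm), hexagon 40 mm across flats (46 mm over corners) from 8 to 38 mm up, round dome (37 narrowing to 26 mm) above with a black hole in its top. Point at its centre, 26 mm above its underside; z up along its axis; two corners of the hexagon lie on its x axis, two flats face along +y and -y (the others every 60 degrees). About 0.14 kg
- plug_mid (a point): black round plug, loose, standing upright with its three steel pins up: body 44 mm across and 48 mm high, a 41 mm step above it to 52 mm, pins to 60 mm. Point on its axis 28 mm above its underside; z up. About 0.11 kg
- socket_mid (a point): red square socket, loose, standing upright: body 42 x 42 mm (sides square to its x and y) and 50 mm high, round red face 37 mm across on top to 56 mm, with three dark holes. Point on its axis 28 mm above its underside; z up. About 0.10 kg
- tray_blue: blue shallow kit tray fixed to the bench, 80 (its x) by 156 (its y) by 18 mm high outside, walls, divider and floor 4 mm thick. One divider across its y makes two equal compartments, each 72 x 72 mm inside, centred at x = 0, y = +38 mm and y = -38 mm of its frame. Origin at the centre of its underside, on the bench; z up. It may stand at either side of the stock
- tray_green: green shallow kit tray fixed to the bench, 80 (its x) by 156 (its y) by 18 mm high outside, walls, divider and floor 4 mm thick. One divider across its y makes two equal compartments, each 72 x 72 mm inside, centred at x = 0, y = +38 mm and y = -38 mm of its frame. Origin at the centre of its underside, on the bench; z up. It may stand at either side of the stock
- coupler_mid (a point): white plastic tee coupler, stays where it is: upright round body 42 mm across and 46 mm high with a yellow disc on top, a 32 mm thick side branch reaching 30 mm from the axis along its x. Point on its axis 23 mm above its underside; z up
- screwdriver: screwdriver with an orange handle lying on the bench beyond the stock, 190 mm long, stays where it is. Origin on the bench under the middle of its length; lies along its x, handle to -x
- tape: grey roll of tape lying flat beyond the stock, 80 mm across, 52 mm hole, 19 mm high, stays where it is. Origin at the centre of its underside
Mind the look-alikes: they are no part of the job. Of the things that look like the tray_green, take the one that is farthest to the robot's left at the start.

How it is judged:
By the outcome, as a careful person would: the job done as asked, in the order asked, and still so for the second after the job is handed in, with the robot touching nothing.
It also fails if it takes over 102 s, if anything falls off the work surface, if the arm or the gripper's body presses on something with over 40 N, if the wrist force passes 120 N, or if a joint passes its speed limit or range.

### The arm

A 7-joint arm with a two-finger parallel gripper is mounted at the origin on the work surface. World frame = base frame: x ahead of the robot, y to its left, z up, the work surface at z = 0. Lengths are in m, angles in rad, forces in N, time in s.
With the tool pointing down it reaches from about 0.425 to 0.875 m from the base axis. Payload 4.7 kg.
Tool frame: the origin (TCP) lies on the centre line of the jaws, within the pads' length; the fingertips stand 22 mm ahead of it and the grasp point (between the pads) lies 3 mm ahead of it; z points along the fingers, x is the direction in which the jaws open and shut, and the axes are right-handed (so a half turn about z gives the same grasp; the last joint's range is limited). The gripper opens to 87 mm and grips with 3 to 60 N. Pads are 19 mm wide; open, the fingers measure 117 mm over their backs; the gripper's body (75 mm by 190 mm) begins 51 mm behind the grasp point.
Start: joints at [-1.138, 0.321, -0.07, 1.45, 0.023, 1.371, -0.057], TCP at [0.264, 0.594, 0.245] pointing down, gripper open.
Joint ranges: [-2.86, 2.86], [-0.3, 2.09], [-1.38, 1.24], [0.06, 2.45], [-1.56, 4.7], [0.09, 2.05], [-2.69, 2.69]. Speed limits (rad/s): [2.57, 2.57, 3.14, 3.14, 3.14, 3.14, 3.14].

### API

Orientations are given as a rotation vector (axis times angle).
In Python, from bench import * gives the robot as it stands.
- The arm moves only by the tool carry_out, never from a script. Its argument "increments" is a list of rows, each an object of numbers: "dx", "dy", "dz": the shift along the tool's x, y, z in mm; "twist": the turn about the tool's z in rad. In form: [{"dx": .., "dy": .., "dz": .., "twist": ..}, ...]. A call has exactly 5 rows; each row shifts and turns the pose as measured when the row begins, along the tool's axes as they then stand; what a row does not reach is not made up. A row lasts 1/8 s, in which the tool goes at most 62.5 mm and 10.7 degrees, less where a joint would pass 70% of its speed; a pose out of reach is approached as far as the arm can. A call with a gripper value outside its range is refused whole. "gripper" is the opening in per cent of the stroke, from 0 (shut) to 100 (fully open), set as the call begins (left out, the last holds). The fingers move at their own pace and stop on an object; "grip_force" is the grip in N (left out, the last holds). Time passes only in rows, so rows that do not move let the fingers close, or fill a call up. It gives the time, the measured TCP pose, the force and the opening at its end, in the units of the state.
- get_obs(): the state, without advancing time (a new reading comes with each control period).
- grab_frame(name): name is "scene" or "top" or "wrist"; returns a dict with "color" (384x512x3 uint8, blue, green, red), "fx", "fy", "cx", "cy" (pixels), "camera_from_world" (4x4, takes a point from world to camera coordinates); the wrist camera has in their place "tool_from_camera" (4x4, takes a point from camera to tool coordinates, whose origin is the TCP and whose axes are the tool frame's). Camera axes: x right, y down, z forward; pixel columns grow to the right and rows downward; lengths in m; the calibration is good to about 2 mm. A picture is of the moment at which its call begins: read the wrist's pose just before it. There is no depth.
- close_job(): hands the job in, once; it reports no verdict.
The state is a dict: "time_s": time; "qpos": joint angles; "qd": joint speeds; "tau": joint torques, N m; "tool_pos": TCP position; "eef_rot": TCP orientation; "ft_force": force on the tool from outside, world axes, zero at the start; "torque": the same for the moment, N m; "width": finger opening in m.
Only numpy, scipy, OpenCV 4.12 (cv2) and the standard library are available. Lean on these libraries where they do the work, as an engineer would, in place of code of your own. Each camera call takes 0.05 s, during which the arm holds its last target.

## Working session

There is one attempt and no reset: what is moved stays moved. The work goes in short steps, Python scripts to look and compute and a tool call to move; the robot and the scene stay as the last step left them, time stands still between calls to the robot, and variables do not carry over. Pictures are saved under pics/ and viewed, and the job is handed in when it is done.

Besides the shell and the picture viewer there is one more tool, called after "Request:" in YAML: its name, and indented under it one key for each argument. carry_out: Moves the arm, as the interface text tells. Its arguments: {"type":"object","properties":{"increments":{"type":"array"},"gripper":{"type":"number"},"grip_force":{"type":"number"}},"required":["increments"]}

```bash
mkdir -p pics; ls; python3 - <<'E'
from bench import *
import cv2
o=get_obs();print(o)
for n in ("scene","top","wrist"):
    f=grab_frame(n);cv2.imwrite(f"pics/{n}0.png",f["color"])
    print(n,{k:v for k,v in f.items() if k!="color"})
E
```

```text
pics
{'time_s': 0.0, 'qpos': array([-1.13791216,  0.32184339, -0.07007094,  1.45166761,  0.02263446,
        1.37078933, -0.05687442]), 'qd': array([ 0.00024416,  0.00139845,  0.00065463,  0.00154354, -0.00064854,
       -0.00090536,  0.00205774]), 'tau': array([-7.83417418e-04, -4.91287494e+01, -4.04645959e-01, -3.12534571e+01,
       -6.39746315e-02,  4.38052998e-02,  1.84674118e-04]), 'tool_pos': array([0.26417878, 0.59333967, 0.24345184]), 'eef_rot': array([ 2.63366617e+00,  1.71059360e+00, -2.40762847e-03]), 'ft_force': array([-0.67635425,  0.24496479, -0.26928996]), 'torque': array([0.01522555, 0.08516797, 0.00282927]), 'width': 0.086742954720197}
scene {'fx': 351.4376210600438, 'fy': 351.4376210600438, 'cx': 253.2430185883411, 'cy': 191.8005001106945, 'camera_from_world': array([[-0.68352694,  0.72959055,  0.02210329,  0.38285802],
       [ 0.39152218,  0.39202341, -0.83248305, -0.14662846],
       [-0.61603677, -0.56037067, -0.55360944,  1.26384091],
       [ 0.        ,  0.        ,  0.        ,  1.        ]])}
top {'fx': 350.7329302461493, 'fy': 350.7329302461493, 'cx': 252.0725593353523, 'cy': 187.50035131677407, 'camera_from_world': array([[ 0.00958061, -0.99989465,  0.01090409, -0.05875237],
       [-0.99407462, -0.01070448, -0.10817147,  0.53257694],
       [ 0.10827679, -0.00980313, -0.99407245,  1.13809296],
       [ 0.        ,  0.        ,  0.        ,  1.        ]])}
wrist {'fx': 307.35220245468514, 'fy': 307.35220245468514, 'cx': 253.85097386360152, 'cy': 197.83113908566185, 'tool_from_camera': array([[ 9.99998613e-01,  2.94407397e-04, -1.63935625e-03,
         8.70321528e-04],
       [ 1.08450079e-04,  9.70656217e-01,  2.40471404e-01,
        -6.59931937e-02],
       [ 1.66204790e-03, -2.40471248e-01,  9.70654839e-01,
        -1.40683093e-01],
       [ 0.00000000e+00,  0.00000000e+00,  0.00000000e+00,
         1.00000000e+00]])}
```

View pics/top0.png

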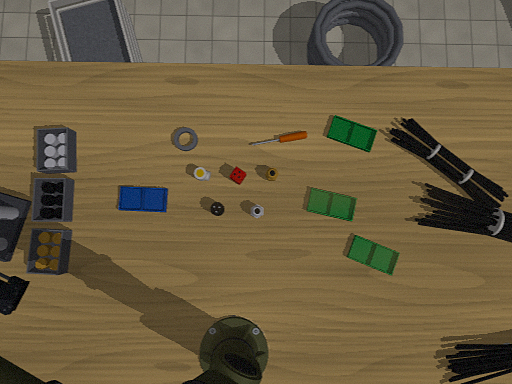

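View pics/scene0.png

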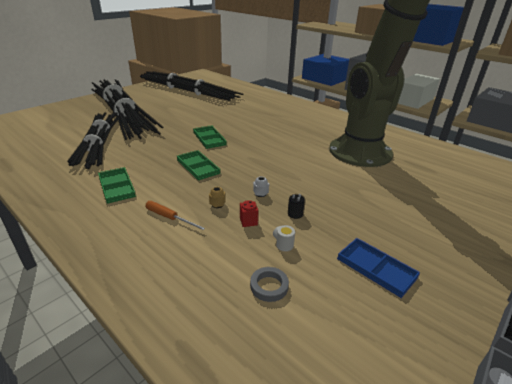

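View pics/wrist0.png

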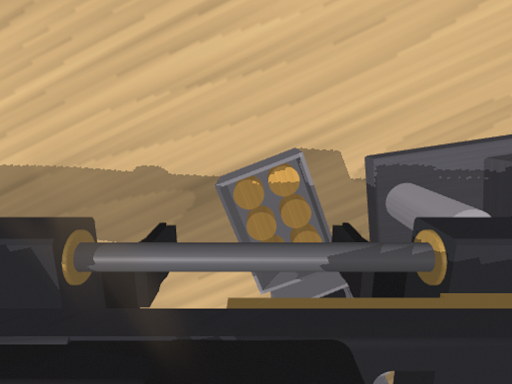

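The top view shows the blue tray near (143,199), the stock at (202..272,173..211), and three green trays at (331,204), (352,133) and (373,254). The tray at (331,204) looks farthest left. I'll measure next.

```bash
cat > h.py <<'E'
import numpy as np, cv2
from scipy.spatial.transform import Rotation as R
def ray(f,px,obs=None):
    d=np.array([(px[0]-f["cx"])/f["fx"],(px[1]-f["cy"])/f["fy"],1.])
    if "camera_from_world" in f:
        T=np.linalg.inv(f["camera_from_world"])
    else:
        W=np.eye(4);W[:3,:3]=R.from_rotvec(obs["eef_rot"]).as_matrix();W[:3,3]=obs["tool_pos"]
        T=W@f["tool_from_camera"]
    return T[:3,3],T[:3,:3]@d
def onz(f,px,z,obs=None):
    o,d=ray(f,px,obs);return o+d*(z-o[2])/d[2]
def proj(f,p,obs=None):
    o,_=ray(f,(0,0),obs)
    if "camera_from_world" in f: C=f["camera_from_world"]
    else:
        W=np.eye(4);W[:3,:3]=R.from_rotvec(obs["eef_rot"]).as_matrix();W[:3,3]=obs["tool_pos"]
        C=np.linalg.inv(W@f["tool_from_camera"])
    c=C[:3,:3]@np.asarray(p)+C[:3,3]
    return np.array([f["fx"]*c[0]/c[2]+f["cx"],f["fy"]*c[1]/c[2]+f["cy"]])
E
python3 - <<'E'
from bench import *
from h import *
f=grab_frame("top");im=f["color"];hsv=cv2.cvtColor(im,cv2.COLOR_BGR2HSV)
def blobs(lo,hi,mn):
    m=cv2.inRange(hsv,lo,hi);m=cv2.morphologyEx(m,cv2.MORPH_CLOSE,np.ones((5,5)))
    for c in cv2.findContours(m,0,1)[0]:
        if cv2.contourArea(c)>=mn: yield c
for n,lo,hi in(("green",(45,80,40),(80,255,255)),("blue",(105,120,40),(125,255,255))):
    for c in blobs(lo,hi,500):
        b=cv2.boxPoints(cv2.minAreaRect(c));w=np.array([onz(f,p,0.016)[:2] for p in b])
        e1=w[1]-w[0];e2=w[2]-w[1];L=e1 if np.hypot(*e1)>np.hypot(*e2) else e2
        print(n,w.mean(0).round(4),np.hypot(*e1).round(3),np.hypot(*e2).round(3),"ydir deg",np.degrees(np.arctan2(L[1],L[0])).round(1),b.mean(0))
for n,p in dict(plug=(217,209),brass=(272,174),silver=(257,211),socket=(238,175),coupler=(202,173)).items(): print(n,onz(f,p,0.05).round(3))
x,y=170,115
cv2.imwrite("pics/top_z.png",cv2.resize(im[y:y+115,x:x+130],None,fx=5,fy=5,interpolation=cv2.INTER_CUBIC))
s=grab_frame("scene")["color"];cv2.imwrite("pics/sc_z.png",cv2.resize(s[160:310,180:330],None,fx=4,fy=4,interpolation=cv2.INTER_CUBIC))
E
```

```text
green [ 0.3158 -0.4556] 0.08 0.161 ydir deg -111.3 [372.9655 254.5862]
green [ 0.4813 -0.3206] 0.081 0.159 ydir deg -102.5 [331.49435 204.19101]
green [ 0.7257 -0.3939] 0.084 0.156 ydir deg -109.6 [351.74887 133.30316]
blue [0.4928 0.3116] 0.08 0.159 ydir deg -91.9 [142.74716 198.8151 ]
plug [0.46 0.06 0.05]
brass [ 0.576 -0.118  0.05 ]
silver [ 0.454 -0.07   0.05 ]
socket [ 0.572 -0.007  0.05 ]
coupler [0.577 0.111 0.05 ]
```

View pics/top_z.png

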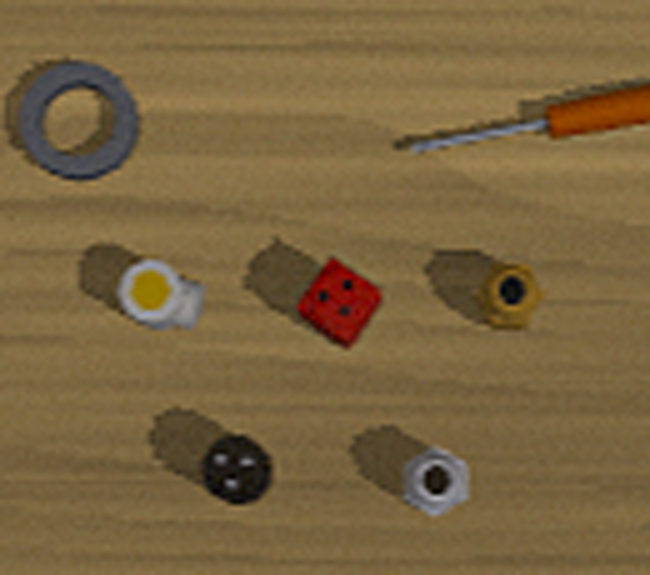

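View pics/sc_z.png

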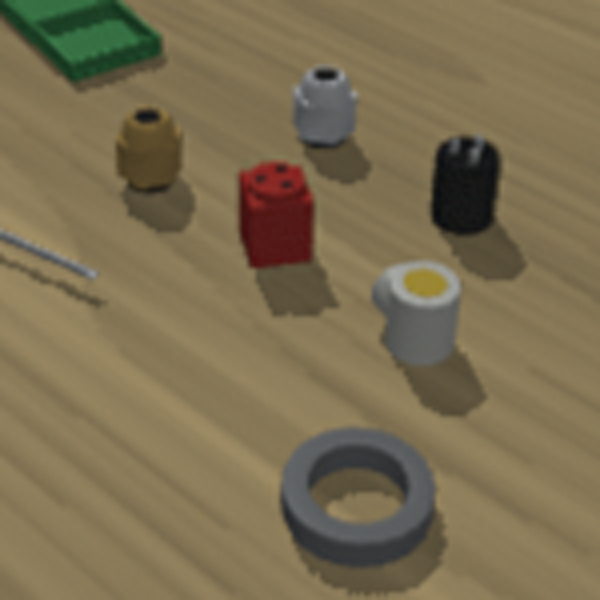

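The bench layout is clear. The green tray at (0.481,-0.321) is the one farthest left. I'll set up a helper to work out moves and go over to the stock.

```bash
cat > to.py <<'E'
# usage: to.py x y z [yawdeg of tool x, mod 180]
import sys
from bench import *
from h import *
o=get_obs();M=R.from_rotvec(o["eef_rot"]).as_matrix()
a=[float(v) for v in sys.argv[1:]]
p=o["tool_pos"]
yaw=np.degrees(np.arctan2(M[1,0],M[0,0]))
print("t",round(o["time_s"],2),"pos",p.round(4),"yaw",yaw.round(2),"tilt z",M[:,2].round(3),"w",round(o["width"],4),"F",o["ft_force"].round(1),"q7",o["qpos"][6].round(2))
if len(a)>=3:
    d=M.T@(np.array(a[:3])-p)*1000; print("tool d mm",d.round(1))
    if len(a)>3:
        e=(a[3]-yaw+90)%180-90   # world turn; tool z is down so twist=-e
        print("twist rad",(-np.radians(e)).round(3))
E
python3 to.py 0.46 0.06 0.243 90; python3 to.py 0.50 -0.0 0.243
```

```text
t 0.25 pos [0.2643 0.5936 0.244 ] yaw 66.0 tilt z [-0.    -0.001 -1.   ] w 0.0869 F [-0.3 -0.8  0.3] q7 -0.06
tool d mm [-407.9  395.8    1.4]
twist rad -0.419
t 0.25 pos [0.2643 0.5936 0.244 ] yaw 66.0 tilt z [-0.    -0.001 -1.   ] w 0.0869 F [-0.3 -0.8  0.3] q7 -0.06
tool d mm [-446.4  456.7    1.5]
```

Request:
carry_out:
  increments:
    - {"dx":-40,"dy":39,"dz":0,"twist":0}
    - {"dx":-40,"dy":39,"dz":0,"twist":0}
    - {"dx":-40,"dy":39,"dz":0,"twist":0}
    - {"dx":-40,"dy":39,"dz":0,"twist":0}
    - {"dx":-40,"dy":39,"dz":0,"twist":0}

```text
time_s: 0.88
tool_pos: [0.3611, 0.3283, 0.242]
eef_rot: [-2.626, -1.723, 0.003]
ft_force: [1.0, -0.0, 0.0]
width: 0.0871
```

Request:
carry_out:
  increments:
    - {"dx":-40,"dy":39,"dz":0,"twist":0}
    - {"dx":-40,"dy":39,"dz":0,"twist":0}
    - {"dx":-40,"dy":39,"dz":0,"twist":0}
    - {"dx":-40,"dy":39,"dz":0,"twist":0}
    - {"dx":-40,"dy":39,"dz":0,"twist":0}

```text
time_s: 1.5
tool_pos: [0.4625, 0.058, 0.2428]
eef_rot: [-2.625, -1.723, -0.004]
ft_force: [0.3, 1.2, 0.4]
width: 0.0871
```

```bash
python3 to.py 0.46 0.06 0.243 90; python3 - <<'E'
from bench import *
from h import *
o=get_obs();f=grab_frame("wrist");cv2.imwrite("pics/w1.png",f["color"])
for n,p in dict(plug=(.46,.06),brass=(.576,-.118),silver=(.454,-.07),socket=(.572,-.007)).items(): print(n,proj(f,(*p,.05),o).round(0))
E
```

```text
t 1.5 pos [0.4625 0.058  0.2428] yaw 66.55 tilt z [ 0.002  0.003 -1.   ] w 0.0871 F [0.3 1.2 0.4] q7 0.95
tool d mm [ 0.8 -3.1 -0.2]
twist rad -0.409
plug [254. 180.]
brass [159. 321.]
silver [147. 220.]
socket [240. 286.]
```

View pics/w1.png

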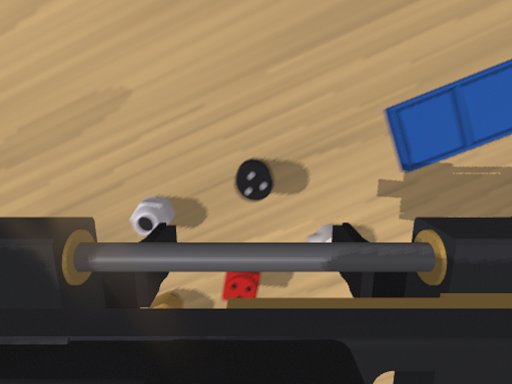

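The wrist view shows the plug at (254,180), the silver gland at (152,216) and the socket at (241,286).

```bash
python3 - <<'E'
from bench import *
from h import *
o=get_obs();f=grab_frame("wrist");g=cv2.cvtColor(f["color"],cv2.COLOR_BGR2GRAY)
def big(m,x0,y0,x1,y1):
    s=np.zeros_like(m);s[y0:y1,x0:x1]=m[y0:y1,x0:x1]
    s=cv2.morphologyEx(s,cv2.MORPH_CLOSE,np.ones((9,9)))
    return max(cv2.findContours(s,0,1)[0],key=cv2.contourArea)
c=big((g<60).astype(np.uint8)*255,225,150,285,210)
x,y,w,h=cv2.boundingRect(c);print("wrist plug",x,y,w,h)
# span across rows/cols -> silhouette centre, mid height
print(onz(f,(x+w/2-.5,y+h/2-.5),0.028,o), "circle",cv2.minEnclosingCircle(c))
t=grab_frame("top");g=cv2.cvtColor(t["color"],cv2.COLOR_BGR2GRAY)
c=big((g<45).astype(np.uint8)*255,205,195,230,220)
x,y,w,h=cv2.boundingRect(c);print("top",x,y,w,h,onz(t,(x+w/2-.5,y+h/2-.5),0.028))
E
```

```text
wrist plug 244 152 39 42
[0.46240393 0.0619615  0.028     ] circle ((262.5, 172.3780517578125), 20.67653465270996)
top 219 195 11 25 [0.46738168 0.03891964 0.028     ]
```

```bash
cat >> h.py <<'E'
def big(m,x0,y0,x1,y1,k=5):
    s=np.zeros(m.shape,np.uint8);s[y0:y1,x0:x1]=m[y0:y1,x0:x1]
    s=cv2.morphologyEx(s,cv2.MORPH_CLOSE,np.ones((k,k),np.uint8))
    return max(cv2.findContours(s,cv2.RETR_EXTERNAL,cv2.CHAIN_APPROX_NONE)[0],key=cv2.contourArea)
E
python3 - <<'E'
from bench import *
from h import *
o=get_obs();f=grab_frame("wrist");g=cv2.cvtColor(f["color"],cv2.COLOR_BGR2GRAY)
cv2.imwrite("pics/w1z.png",cv2.resize(f["color"][140:240,110:310],None,fx=4,fy=4))
for th in (50,70):
    c=big((g<th)*255,225,150,285,210);x,y,w,h=cv2.boundingRect(c);print("wrist plug",th,x,y,w,h,onz(f,(x+w/2-.5,y+h/2-.5),0.028,o))
t=grab_frame("top");im=t["color"];hsv=cv2.cvtColor(im,cv2.COLOR_BGR2HSV)
for n,lo,hi,r in(("green",(45,80,40),(80,255,255),(295,170,360,230)),("blue",(105,120,40),(125,255,255),(100,170,180,225))):
    c=big(cv2.inRange(hsv,lo,hi),*r)
    rr=cv2.minAreaRect(c);b=cv2.boxPoints(rr);w=np.array([onz(t,p,0.016)[:2] for p in b])
    print(n,rr,w.mean(0).round(4))
# tray checks in the scene view
s=grab_frame("scene");hsv=cv2.cvtColor(s["color"],cv2.COLOR_BGR2HSV)
for n,lo,hi,r in(("green",(45,80,40),(80,255,255),(165,140,230,190)),("blue",(105,120,40),(125,255,255),(320,220,430,310))):
    c=big(cv2.inRange(hsv,lo,hi),*r);x,y,w,h=cv2.boundingRect(c);print(n,"scene bbox mid",onz(s,(x+w/2,y+h/2),.009).round(4))
E
```

```text
wrist plug 50 239 157 38 41 [0.46204582 0.0623529  0.028     ]
wrist plug 70 239 156 38 43 [0.46204582 0.0623529  0.028     ]
green ((331.4943542480469, 204.19100952148438), (47.220497131347656, 23.835107803344727), 12.994616508483887) [ 0.4813 -0.3206]
blue ((140.729248046875, 198.72735595703125), (43.567535400390625, 23.803600311279297), 2.489553213119507) [0.493  0.3183]
green scene bbox mid [ 0.4855 -0.3125  0.009 ]
blue scene bbox mid [0.5001 0.3203 0.009 ]
```

View pics/w1z.png

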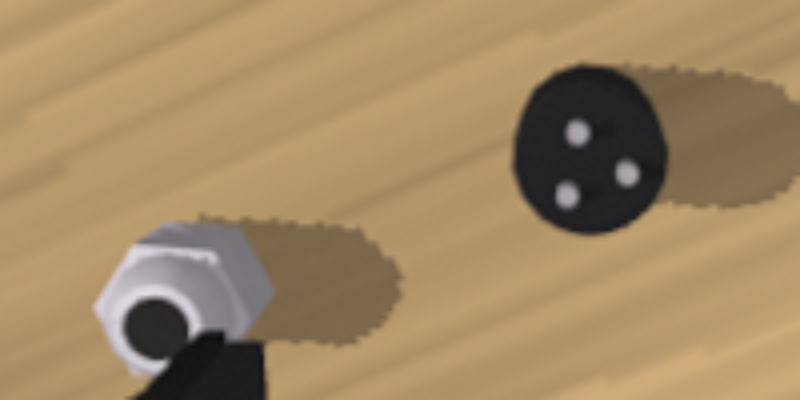

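```bash
python3 - <<'E'
from bench import *
from h import *
o=get_obs();f=grab_frame("wrist")
print(onz(f,(257.6,181.7),.06,o))
g=cv2.cvtColor(f["color"],cv2.COLOR_BGR2GRAY)
c=big((g<50)*255,225,150,285,210);x,y,w,h=cv2.boundingRect(c);print(x,y,w,h,onz(f,(x+w/2-.5,y+h/2-.5),0.028,o))
E
python3 to.py 0.462 0.062 0.043
```

```text
[0.46009795 0.06691119 0.06      ]
235 159 38 42 [0.46158253 0.0614826  0.028     ]
t 1.85 pos [0.4617 0.0613 0.2424] yaw 66.68 tilt z [ 0.     0.002 -1.   ] w 0.0869 F [ 0.2  0.4 -0.5] q7 0.94
tool d mm [  0.3   0.2 199.4]
```

Request:
carry_out:
  increments:
    - {"dx":0,"dy":0,"dz":50,"twist":0}
    - {"dx":0,"dy":0,"dz":50,"twist":0}
    - {"dx":0,"dy":0,"dz":50,"twist":0}
    - {"dx":0,"dy":0,"dz":35,"twist":0}
    - {"dx":0,"dy":0,"dz":14,"twist":0}

```text
time_s: 2.48
tool_pos: [0.4627, 0.0709, 0.0401]
eef_rot: [-2.61, -1.746, -0.013]
ft_force: [0.8, 0.4, 0.3]
width: 0.0871
```

```bash
python3 to.py 0.4616 0.0615 0.043; python3 - <<'E'
from bench import *
from h import *
o=get_obs();f=grab_frame("wrist");cv2.imwrite("pics/w2.png",f["color"])
E
```

```text
t 2.48 pos [0.4627 0.0709 0.0401] yaw 67.56 tilt z [ 0.006  0.006 -1.   ] w 0.0871 F [0.8 0.4 0.3] q7 1.05
tool d mm [-9.1  2.5 -3. ]
```

View pics/w2.png

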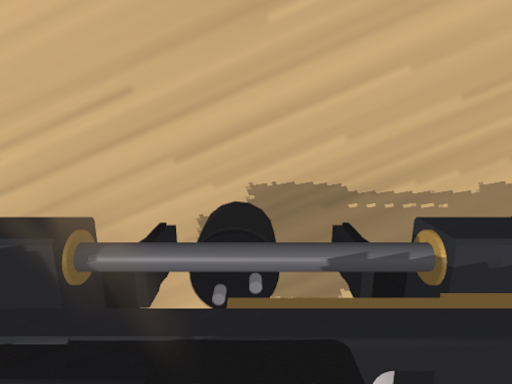

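The plug stands between the jaws at about (236,255), left of the jaw centre at 254. That agrees with the 9 mm drift, so I'll correct it before closing.

Request:
carry_out:
  increments:
    - {"dx":-9,"dy":2,"dz":-3,"twist":0}
    - {"dx":0,"dy":0,"dz":0,"twist":0}
    - {"dx":0,"dy":0,"dz":0,"twist":0}
    - {"dx":0,"dy":0,"dz":0,"twist":0}
    - {"dx":0,"dy":0,"dz":0,"twist":0}

```text
time_s: 3.15
tool_pos: [0.4641, 0.0626, 0.0469]
eef_rot: [-2.61, -1.748, -0.024]
ft_force: [0.8, -0.3, -0.4]
width: 0.0869
```

```bash
python3 to.py 0.4616 0.0615 0.043
```

```text
t 3.15 pos [0.4641 0.0626 0.0469] yaw 67.64 tilt z [ 0.013  0.009 -1.   ] w 0.0869 F [ 0.8 -0.3 -0.4] q7 1.06
tool d mm [-2.  -1.9  3.9]
```

Request:
carry_out:
  increments:
    - {"dx":-2,"dy":-2,"dz":4,"twist":0}
    - {"dx":0,"dy":0,"dz":0,"twist":0}
    - {"dx":0,"dy":0,"dz":0,"twist":0}
    - {"dx":0,"dy":0,"dz":0,"twist":0}
    - {"dx":0,"dy":0,"dz":0,"twist":0}
  gripper: 0
  grip_force: 20

```text
time_s: 3.78
tool_pos: [0.4611, 0.0615, 0.0424]
eef_rot: [-2.609, -1.748, -0.023]
ft_force: [0.5, -0.9, 0.1]
width: 0.0448
```

```bash
python3 to.py 0.4616 0.0615 0.043
```

```text
t 3.77 pos [0.4611 0.0615 0.0424] yaw 67.64 tilt z [ 0.012  0.009 -1.   ] w 0.0448 F [ 0.5 -0.9  0.1] q7 1.07
tool d mm [ 0.2  0.5 -0.6]
```

Request:
carry_out:
  increments:
    - {"dx":0,"dy":0,"dz":-10,"twist":0}
    - {"dx":0,"dy":0,"dz":-30,"twist":0}
    - {"dx":0,"dy":0,"dz":-35,"twist":0}
    - {"dx":0,"dy":0,"dz":-15,"twist":0}
    - {"dx":0,"dy":0,"dz":0,"twist":0}

```text
time_s: 4.4
tool_pos: [0.4591, 0.0604, 0.1355]
eef_rot: [-2.61, -1.748, -0.021]
ft_force: [0.4, 0.0, -1.2]
width: 0.0435
```

```bash
python3 to.py 0.494 0.349 0.13
```

```text
t 4.4 pos [0.4591 0.0604 0.1355] yaw 67.62 tilt z [ 0.01   0.008 -1.   ] w 0.0435 F [ 0.4  0.  -1.2] q7 1.0
tool d mm [280.1 -77.7   8.2]
```

Request:
carry_out:
  increments:
    - {"dx":25,"dy":-7,"dz":0,"twist":0}
    - {"dx":40,"dy":-11,"dz":0,"twist":0}
    - {"dx":45,"dy":-12,"dz":0,"twist":0}
    - {"dx":45,"dy":-12,"dz":0,"twist":0}
    - {"dx":40,"dy":-11,"dz":0,"twist":0}

```text
time_s: 5.03
tool_pos: [0.4827, 0.2607, 0.1301]
eef_rot: [-2.617, -1.736, -0.005]
ft_force: [-0.3, -0.1, -0.9]
width: 0.0436
```

Request:
carry_out:
  increments:
    - {"dx":40,"dy":-11,"dz":0,"twist":0}
    - {"dx":30,"dy":-9,"dz":0,"twist":0}
    - {"dx":15,"dy":-5,"dz":0,"twist":0}
    - {"dx":0,"dy":0,"dz":0,"twist":0}
    - {"dx":0,"dy":0,"dz":0,"twist":0}

```text
time_s: 5.65
tool_pos: [0.4891, 0.3509, 0.1221]
eef_rot: [2.614, 1.741, -0.014]
ft_force: [0.5, 0.8, -1.7]
width: 0.0436
```

```bash
python3 to.py 0.494 0.349 0.13; python3 - <<'E'
from bench import *
from h import *
o=get_obs();f=grab_frame("wrist");cv2.imwrite("pics/w3.png",f["color"])
t=grab_frame("top");cv2.imwrite("pics/t3.png",t["color"])
hsv=cv2.cvtColor(f["color"],cv2.COLOR_BGR2HSV)
for p in ((.4928,.3116,.018),(.494,.3496,.004),(.4915,.2736,.004)): print(proj(f,p,o).round(0))
E
```

```text
t 5.65 pos [0.4891 0.3509 0.1221] yaw 67.33 tilt z [-0.007 -0.005 -1.   ] w 0.0436 F [ 0.5  0.8 -1.7] q7 0.57
tool d mm [ 0.1  5.3 -7.9]
[213. 226.]
[255. 206.]
[176. 235.]
```

View pics/w3.png

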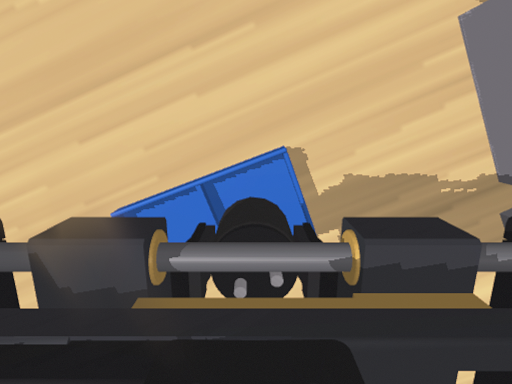

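The plug hangs over the right-hand compartment. The tray's near rim runs from about (112,213) to (285,147), and I can use those corners to check the tray position.

```bash
python3 - <<'E'
from bench import *
from h import *
o=get_obs();f=grab_frame("wrist")
a=onz(f,(285,147),.018,o);b=onz(f,(112,213),.018,o)
u=(a-b);L=np.hypot(*u[:2]);u/=L;print(a.round(4),b.round(4),L, np.degrees(np.arctan2(u[1],u[0])))
n=np.array([u[1],-u[0],0]);c=(a+b)/2+n*.04;print("centre",c.round(4),"comp",(c+u*.038).round(4),(c-u*.038).round(4))
E
python3 to.py 0.493 0.348 0.048
```

```text
[0.4552 0.3917 0.018 ] [0.4504 0.2386 0.018 ] 0.15318057842053528 88.19294000289842
centre [0.4928 0.3139 0.018 ] comp [0.494  0.3519 0.018 ] [0.4916 0.2759 0.018 ]
t 5.8 pos [0.4894 0.3513 0.1228] yaw 67.31 tilt z [-0.007 -0.004 -1.   ] w 0.0434 F [ 0.4  1.1 -1.1] q7 0.57
tool d mm [-1.2  5.  74.8]
```

Request:
carry_out:
  increments:
    - {"dx":0,"dy":5,"dz":25,"twist":0}
    - {"dx":0,"dy":0,"dz":25,"twist":0}
    - {"dx":0,"dy":0,"dz":12,"twist":0}
    - {"dx":0,"dy":0,"dz":0,"twist":0}
    - {"dx":0,"dy":0,"dz":0,"twist":0}

```text
time_s: 6.42
tool_pos: [0.4964, 0.3469, 0.0627]
eef_rot: [-2.619, -1.734, 0.003]
ft_force: [0.9, 0.2, -0.0]
width: 0.0433
```

```bash
python3 to.py 0.494 0.350 0.047
```

```text
t 6.42 pos [0.4964 0.3469 0.0627] yaw 67.04 tilt z [-0.002 -0.001 -1.   ] w 0.0433 F [ 0.9  0.2 -0. ] q7 0.59
tool d mm [ 2.  -3.4 15.7]
```

Request:
carry_out:
  increments:
    - {"dx":2,"dy":-3,"dz":8,"twist":0}
    - {"dx":0,"dy":0,"dz":5,"twist":0}
    - {"dx":0,"dy":0,"dz":3,"twist":0}
    - {"dx":0,"dy":0,"dz":0,"twist":0}
    - {"dx":0,"dy":0,"dz":0,"twist":0}

```text
time_s: 7.05
tool_pos: [0.4949, 0.3511, 0.0474]
eef_rot: [-2.618, -1.735, -0.001]
ft_force: [0.9, -0.9, -1.3]
width: 0.0435
```

```bash
python3 to.py 0.494 0.350 0.047
```

```text
t 7.05 pos [0.4949 0.3511 0.0474] yaw 67.07 tilt z [-0.     0.001 -1.   ] w 0.0435 F [ 0.9 -0.9 -1.3] q7 0.59
tool d mm [-1.4 -0.4  0.4]
```

Request:
carry_out:
  increments:
    - {"dx":0,"dy":0,"dz":1,"twist":0}
    - {"dx":0,"dy":0,"dz":0,"twist":0}
    - {"dx":0,"dy":0,"dz":0,"twist":0}
    - {"dx":0,"dy":0,"dz":0,"twist":0}
    - {"dx":0,"dy":0,"dz":0,"twist":0}
  gripper: 80

```text
time_s: 7.68
tool_pos: [0.4959, 0.3516, 0.0475]
eef_rot: [-2.618, -1.734, -0.005]
ft_force: [0.8, 0.5, 0.2]
width: 0.0695
```

Request:
carry_out:
  increments:
    - {"dx":0,"dy":0,"dz":-15,"twist":0}
    - {"dx":0,"dy":0,"dz":-50,"twist":0}
    - {"dx":0,"dy":0,"dz":-60,"twist":0}
    - {"dx":0,"dy":0,"dz":-50,"twist":0}
    - {"dx":0,"dy":0,"dz":-10,"twist":0}

```text
time_s: 8.3
tool_pos: [0.4953, 0.3507, 0.2414]
eef_rot: [-2.618, -1.734, -0.006]
ft_force: [-0.1, 0.5, -0.7]
width: 0.0697
```

```bash
python3 to.py 0.575 -0.118 0.235; python3 - <<'E'
from bench import *
from h import *
o=get_obs();f=grab_frame("wrist");cv2.imwrite("pics/w4.png",f["color"])
t=grab_frame("top");cv2.imwrite("pics/t4.png",cv2.resize(t["color"][120:230,100:300],None,fx=4,fy=4))
E
```

```text
t 8.3 pos [0.4953 0.3507 0.2414] yaw 67.03 tilt z [ 0.002  0.003 -1.   ] w 0.0697 F [-0.1  0.5 -0.7] q7 0.55
tool d mm [-400.4  256.2    5.2]
```

View pics/w4.png

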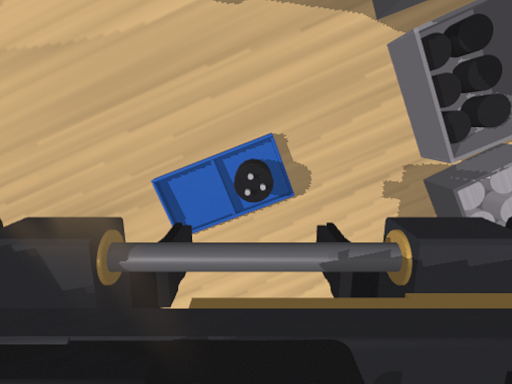

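View pics/t4.png

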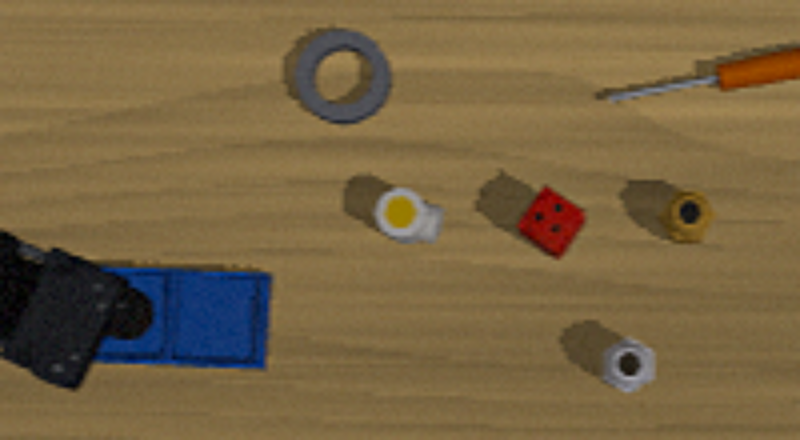

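The plug stands upright in the right-hand blue compartment at (254,181), clear of the walls. Next is the brass gland.

Request:
carry_out:
  increments:
    - {"dx":-30,"dy":19,"dz":0,"twist":0}
    - {"dx":-45,"dy":29,"dz":0,"twist":0}
    - {"dx":-45,"dy":29,"dz":0,"twist":0}
    - {"dx":-45,"dy":29,"dz":0,"twist":0}
    - {"dx":-45,"dy":29,"dz":0,"twist":0}
  gripper: 100

```text
time_s: 9.02
tool_pos: [0.5322, 0.1017, 0.2285]
eef_rot: [-2.606, -1.748, 0.024]
ft_force: [0.9, -0.3, -0.2]
width: 0.0869
```

Request:
carry_out:
  increments:
    - {"dx":-45,"dy":29,"dz":0,"twist":0}
    - {"dx":-45,"dy":29,"dz":0,"twist":0}
    - {"dx":-45,"dy":29,"dz":0,"twist":0}
    - {"dx":-40,"dy":25,"dz":0,"twist":0}
    - {"dx":-15,"dy":9,"dz":0,"twist":0}

```text
time_s: 9.65
tool_pos: [0.5663, -0.1311, 0.2195]
eef_rot: [-2.605, -1.737, 0.048]
ft_force: [0.3, 0.3, -0.4]
width: 0.087
```

Request:
carry_out:
  increments:
    - {"dx":0,"dy":0,"dz":0,"twist":0}
    - {"dx":0,"dy":0,"dz":0,"twist":0}
    - {"dx":0,"dy":0,"dz":0,"twist":0}
    - {"dx":0,"dy":0,"dz":0,"twist":0}
    - {"dx":0,"dy":0,"dz":0,"twist":0}

```text
time_s: 10.28
tool_pos: [0.5643, -0.1277, 0.2157]
eef_rot: [-2.598, -1.738, 0.055]
ft_force: [-1.0, 0.6, -0.3]
width: 0.0866
```

```bash
python3 to.py 0.575 -0.118 0.235; python3 - <<'E'
from bench import *
from h import *
o=get_obs();f=grab_frame("wrist");cv2.imwrite("pics/w5.png",f["color"]);cv2.imwrite("pics/w5z.png",cv2.resize(f["color"][120:240,190:340],None,fx=5,fy=5))
np.savez("w5.npz",pos=o["tool_pos"],rot=o["eef_rot"])
print(get_obs()["tool_pos"])
E
```

```text
t 10.28 pos [ 0.5643 -0.1277  0.2157] yaw 67.57 tilt z [-0.038 -0.007 -0.999] w 0.0866 F [-1.   0.6 -0.3] q7 1.45
tool d mm [ 12.7   5.5 -19.7]
[ 0.5643792  -0.12773713  0.21572303]
```

View pics/w5.png

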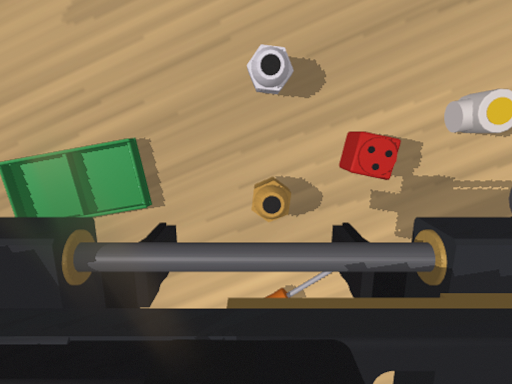

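View pics/w5z.png

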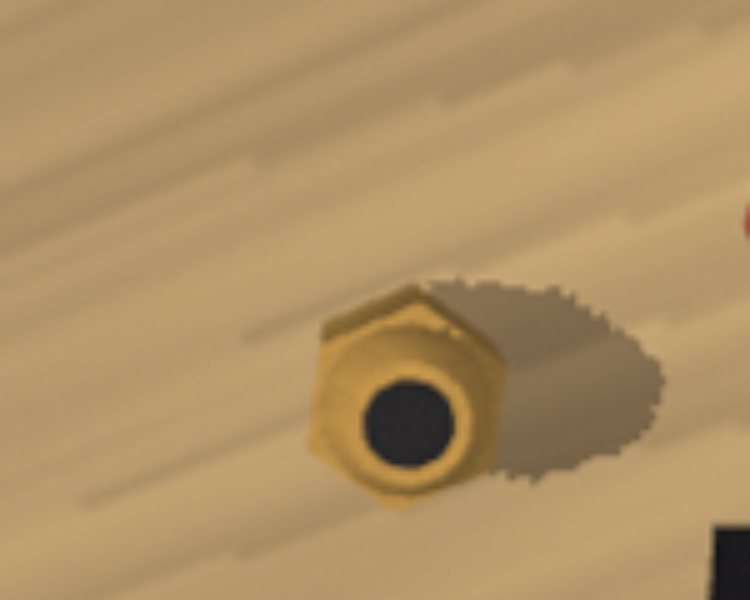

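The brass gland's hole is at (271.6,204.4). Two of its flats face nearly along the image x-axis, turned about +6°.

```bash
python3 - <<'E'
from bench import *
from h import *
d=np.load("w5.npz");o=dict(tool_pos=d["pos"],eef_rot=d["rot"]);f=grab_frame("wrist")
print("hole",onz(f,(271.6,204.4),.052,o).round(4),"hex",onz(f,(271.35,201.15),.038,o).round(4))
q=[(322,345),(310,450),(503,358),(492,470)];q=[onz(f,(190+a/5,120+b/5),.038,o) for a,b in q]
for i,j in((1,0),(3,2)):
    v=q[j]-q[i];print("edge yaw",np.degrees(np.arctan2(v[1],v[0])).round(1),np.hypot(*v[:2]))
print("width",np.hypot(*((q[0]+q[1]-q[2]-q[3])/2)[:2]))
# silver here too
print("silver hole",onz(f,(270.5,65),.052,o).round(4))
hsv=cv2.cvtColor(f["color"],cv2.COLOR_BGR2HSV)
c=big(((hsv[...,0]<6)|(hsv[...,0]>174))&(hsv[...,1]>150),320,110,420,200);print("socket",cv2.minAreaRect(c))
cv2.imwrite("pics/w5s.png",cv2.resize(f["color"][120:195,325:415],None,fx=7,fy=7))
cv2.imwrite("pics/w5v.png",cv2.resize(f["color"][35:105,235:335],None,fx=7,fy=7))
E
python3 to.py 0.576 -0.118 0.041 0
```

```text
hole [ 0.5801 -0.1179  0.052 ] hex [ 0.58   -0.1176  0.038 ]
edge yaw 151.2 0.023106230211695025
edge yaw 153.5 0.024597932815952264
width 0.038897899715401196
silver hole [ 0.4557 -0.0693  0.052 ]
socket ((369.2764587402344, 154.00588989257812), (54.34108352661133, 42.6268424987793), 12.528807640075684)
t 10.38 pos [ 0.5644 -0.128   0.2157] yaw 67.55 tilt z [-0.038 -0.007 -0.999] w 0.0868 F [-0.6 -0.8  0.3] q7 1.45
tool d mm [ 17.3  12.6 174.1]
twist rad 1.179
```

View pics/w5s.png

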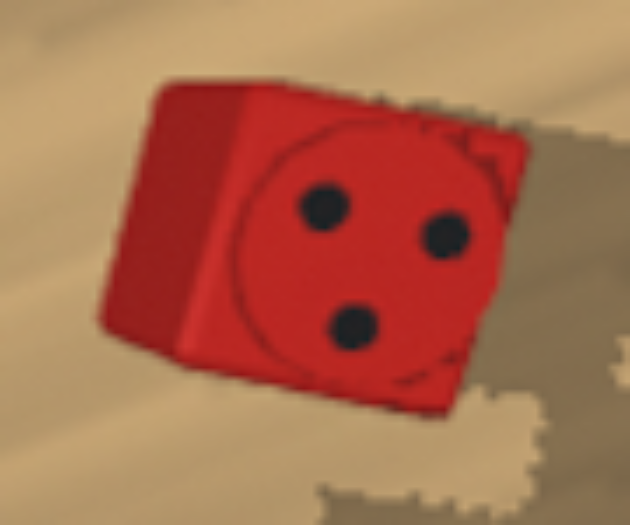

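View pics/w5v.png

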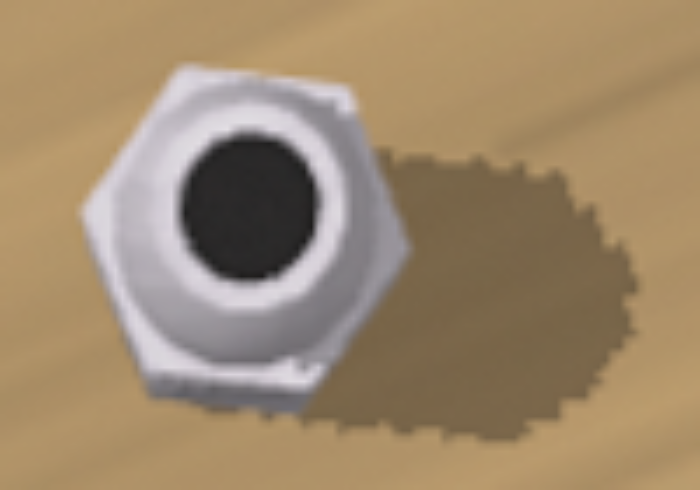

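```bash
python3 - <<'E'
from bench import *
from h import *
d=np.load("w5.npz");o=dict(tool_pos=d["pos"],eef_rot=d["rot"]);f=grab_frame("wrist")
def an(q,x0,y0,z):
    q=np.array([onz(f,(x0+a/7,y0+b/7),z,o)[:2] for a,b in q]);e=np.roll(q,-1,0)-q
    print(q.mean(0).round(4),"edges",np.degrees(np.arctan2(e[:,1],e[:,0])).round(1)%180,np.hypot(*e.T).round(4))
an([(250,83),(530,140),(447,418),(180,355)],325,120,.050)
an([(182,66),(350,85),(410,245),(320,388),(150,378),(82,210)],235,35,.038)
E
python3 to.py 0.579 -0.118 0.1 62.3
```

```text
[ 0.5733 -0.0049] edges [ 56.4 146.1  54.5 146.8] [0.0401 0.04   0.0396 0.0387]
[ 0.4557 -0.0688] edges [ 61.3   0.6 124.8  64.2   0.7 120.7] [0.0233 0.0225 0.0225 0.0241 0.0243 0.0231]
t 10.43 pos [ 0.5643 -0.1283  0.2158] yaw 67.52 tilt z [-0.038 -0.007 -0.999] w 0.0868 F [-0.5 -0.6 -1.2] q7 1.45
tool d mm [ 17.5  13.4 115. ]
twist rad 0.091
```

Request:
carry_out:
  increments:
    - {"dx":17,"dy":13,"dz":0,"twist":0.09}
    - {"dx":0,"dy":0,"dz":35,"twist":0}
    - {"dx":0,"dy":0,"dz":45,"twist":0}
    - {"dx":0,"dy":0,"dz":35,"twist":0}
    - {"dx":0,"dy":0,"dz":0,"twist":0}

```text
time_s: 11.05
tool_pos: [0.5807, -0.1181, 0.099]
eef_rot: [-2.68, -1.616, 0.05]
ft_force: [-1.3, -0.6, 0.1]
width: 0.0871
```

```bash
python3 to.py 0.579 -0.118 0.041 62.3; python3 - <<'E'
from bench import *
from h import *
o=get_obs();f=grab_frame("wrist");cv2.imwrite("pics/w6.png",f["color"]);print(o["tool_pos"],o["eef_rot"])
E
```

```text
t 11.05 pos [ 0.5807 -0.1181  0.099 ] yaw 62.2 tilt z [-0.033 -0.007 -0.999] w 0.0871 F [-1.3 -0.6  0.1] q7 1.4
tool d mm [ 0.6 -0.1 58. ]
twist rad -0.002
[ 0.5807216  -0.11813631  0.09898871] [-2.68031395 -1.61623474  0.05043008]
```

View pics/w6.png

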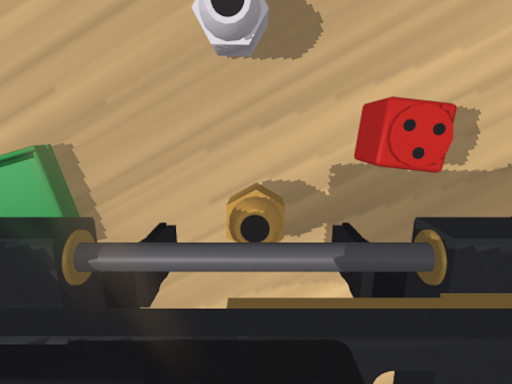

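The gland is centred between the jaws, with its hole at (255,229) and flats facing the pads. I'll descend.

```bash
python3 - <<'E'
from bench import *
from h import *
o=get_obs();f=grab_frame("wrist");print(onz(f,(255,229),.052,o))
E
```

```text
[ 0.58285057 -0.11854526  0.052     ]
```

Request:
carry_out:
  increments:
    - {"dx":0,"dy":0,"dz":20,"twist":0}
    - {"dx":0,"dy":0,"dz":20,"twist":0}
    - {"dx":0,"dy":0,"dz":12,"twist":0}
    - {"dx":0,"dy":0,"dz":5,"twist":0}
    - {"dx":0,"dy":0,"dz":0,"twist":0}

```text
time_s: 11.78
tool_pos: [0.5842, -0.1194, 0.0447]
eef_rot: [-2.686, -1.62, 0.035]
ft_force: [-0.3, -0.1, -1.1]
width: 0.0874
```

```bash
python3 to.py 0.579 -0.118 0.041 62.3
```

```text
t 11.78 pos [ 0.5842 -0.1194  0.0447] yaw 62.2 tilt z [-0.022 -0.008 -1.   ] w 0.0874 F [-0.3 -0.1 -1.1] q7 1.43
tool d mm [-1.1 -5.2  3.8]
twist rad -0.002
```

Request:
carry_out:
  increments:
    - {"dx":-1,"dy":-3,"dz":4,"twist":0}
    - {"dx":0,"dy":0,"dz":0,"twist":0}
    - {"dx":0,"dy":0,"dz":0,"twist":0}
    - {"dx":0,"dy":0,"dz":0,"twist":0}
    - {"dx":0,"dy":0,"dz":0,"twist":0}
  gripper: 0

```text
time_s: 12.4
tool_pos: [0.5818, -0.1192, 0.0419]
eef_rot: [-2.687, -1.621, 0.032]
ft_force: [-0.2, -0.5, 0.3]
width: 0.0447
```

```bash
python3 to.py 0.579 -0.118 0.041 62.3
```

```text
t 12.4 pos [ 0.5818 -0.1192  0.0419] yaw 62.19 tilt z [-0.019 -0.008 -1.   ] w 0.0447 F [-0.2 -0.5  0.3] q7 1.43
tool d mm [-0.3 -3.   1. ]
twist rad -0.002
```

Request:
carry_out:
  increments:
    - {"dx":0,"dy":0,"dz":0,"twist":0}
    - {"dx":0,"dy":0,"dz":0,"twist":0}
    - {"dx":0,"dy":0,"dz":-10,"twist":0}
    - {"dx":0,"dy":0,"dz":-25,"twist":0}
    - {"dx":0,"dy":0,"dz":-25,"twist":0}

```text
time_s: 13.02
tool_pos: [0.5807, -0.1183, 0.1017]
eef_rot: [-2.684, -1.619, 0.04]
ft_force: [0.5, -0.6, -2.0]
width: 0.0398
```

Request:
carry_out:
  increments:
    - {"dx":0,"dy":0,"dz":-25,"twist":0}
    - {"dx":0,"dy":0,"dz":-10,"twist":0}
    - {"dx":0,"dy":0,"dz":0,"twist":0}
    - {"dx":0,"dy":0,"dz":0,"twist":0}
    - {"dx":0,"dy":0,"dz":0,"twist":0}

```text
time_s: 13.65
tool_pos: [0.5813, -0.118, 0.1384]
eef_rot: [-2.685, -1.618, 0.039]
ft_force: [0.6, 0.3, -1.7]
width: 0.0401
```

```bash
python3 to.py 0.492 0.275 0.135 62; python3 - <<'E'
from bench import *
from h import *
f=grab_frame("wrist");cv2.imwrite("pics/w7.png",f["color"])
E
```

```text
t 13.65 pos [ 0.5813 -0.118   0.1384] yaw 62.18 tilt z [-0.025 -0.007 -1.   ] w 0.0401 F [ 0.6  0.3 -1.7] q7 1.38
tool d mm [ 305.9 -262.4    2.7]
twist rad 0.003
```

View pics/w7.png

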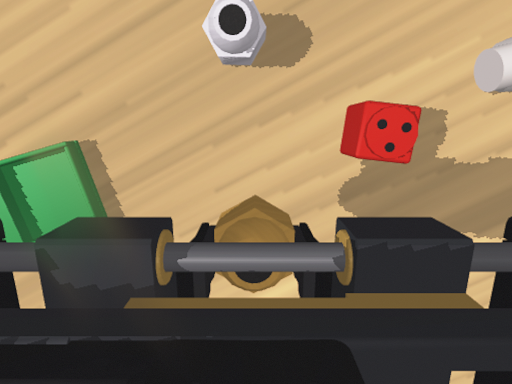

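Request:
carry_out:
  increments:
    - {"dx":20,"dy":-17,"dz":0,"twist":0}
    - {"dx":30,"dy":-26,"dz":0,"twist":0}
    - {"dx":33,"dy":-28,"dz":0,"twist":0}
    - {"dx":33,"dy":-28,"dz":0,"twist":0}
    - {"dx":33,"dy":-28,"dz":0,"twist":0}

```text
time_s: 14.32
tool_pos: [0.5368, 0.0726, 0.1346]
eef_rot: [-2.694, -1.606, 0.048]
ft_force: [0.4, -0.6, -2.5]
width: 0.04
```

Request:
carry_out:
  increments:
    - {"dx":33,"dy":-28,"dz":0,"twist":0}
    - {"dx":33,"dy":-28,"dz":0,"twist":0}
    - {"dx":33,"dy":-28,"dz":0,"twist":0}
    - {"dx":30,"dy":-26,"dz":0,"twist":0}
    - {"dx":18,"dy":-16,"dz":0,"twist":0}

```text
time_s: 14.95
tool_pos: [0.4918, 0.2693, 0.1309]
eef_rot: [-2.691, -1.609, 0.054]
ft_force: [0.9, 0.4, -1.5]
width: 0.04
```

```bash
python3 to.py 0.492 0.275 0.125
```

```text
t 14.95 pos [0.4918 0.2693 0.1309] yaw 61.75 tilt z [-0.032 -0.013 -0.999] w 0.04 F [ 0.9  0.4 -1.5] q7 0.61
tool d mm [ 5.2 -2.4  5.8]
```

Request:
carry_out:
  increments:
    - {"dx":5,"dy":-2,"dz":15,"twist":0}
    - {"dx":0,"dy":0,"dz":20,"twist":0}
    - {"dx":0,"dy":0,"dz":20,"twist":0}
    - {"dx":0,"dy":0,"dz":12,"twist":0}
    - {"dx":0,"dy":0,"dz":0,"twist":0}

```text
time_s: 15.58
tool_pos: [0.4892, 0.2702, 0.0565]
eef_rot: [-2.694, -1.61, 0.064]
ft_force: [0.2, -0.1, -1.3]
width: 0.04
```

```bash
python3 to.py 0.492 0.275 0.047; python3 - <<'E'
from bench import *
from h import *
f=grab_frame("wrist");cv2.imwrite("pics/w8.png",f["color"])
E
```

```text
t 15.57 pos [0.4892 0.2702 0.0565] yaw 61.74 tilt z [-0.036 -0.018 -0.999] w 0.04 F [ 0.2 -0.1 -1.3] q7 0.63
tool d mm [5.9 0.5 9.3]
```

View pics/w8.png

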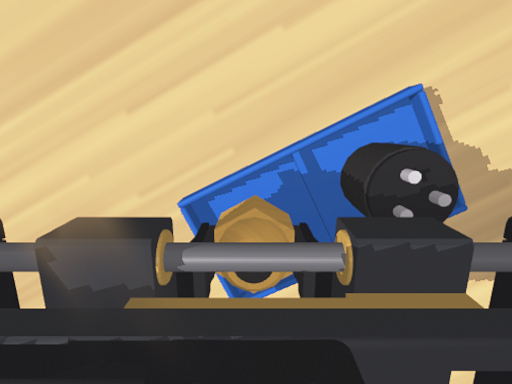

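Request:
carry_out:
  increments:
    - {"dx":4,"dy":0,"dz":5,"twist":0}
    - {"dx":0,"dy":0,"dz":4,"twist":0}
    - {"dx":0,"dy":0,"dz":0,"twist":0}
    - {"dx":0,"dy":0,"dz":0,"twist":0}
    - {"dx":0,"dy":0,"dz":0,"twist":0}

```text
time_s: 16.25
tool_pos: [0.493, 0.2747, 0.0496]
eef_rot: [-2.694, -1.609, 0.055]
ft_force: [1.0, -0.7, -1.5]
width: 0.0405
```

```bash
python3 to.py 0.492 0.275 0.046
```

```text
t 16.25 pos [0.493  0.2747 0.0496] yaw 61.71 tilt z [-0.032 -0.015 -0.999] w 0.0405 F [ 1.  -0.7 -1.5] q7 0.63
tool d mm [-0.1 -1.   3.6]
```

Request:
carry_out:
  increments:
    - {"dx":0,"dy":0,"dz":3,"twist":0}
    - {"dx":0,"dy":0,"dz":0,"twist":0}
    - {"dx":0,"dy":0,"dz":0,"twist":0}
    - {"dx":0,"dy":0,"dz":0,"twist":0}
    - {"dx":0,"dy":0,"dz":0,"twist":0}

```text
time_s: 16.88
tool_pos: [0.4929, 0.2747, 0.0466]
eef_rot: [-2.694, -1.609, 0.055]
ft_force: [0.2, 0.2, -1.7]
width: 0.0402
```

```bash
python3 to.py 0.492 0.275 0.046
```

```text
t 16.88 pos [0.4929 0.2747 0.0466] yaw 61.71 tilt z [-0.032 -0.015 -0.999] w 0.0402 F [ 0.2  0.2 -1.7] q7 0.63
tool d mm [-0.2 -1.   0.6]
```

Request:
carry_out:
  increments:
    - {"dx":0,"dy":0,"dz":1,"twist":0}
    - {"dx":0,"dy":0,"dz":0,"twist":0}
    - {"dx":0,"dy":0,"dz":0,"twist":0}
    - {"dx":0,"dy":0,"dz":0,"twist":0}
    - {"dx":0,"dy":0,"dz":0,"twist":0}
  gripper: 66

```text
time_s: 17.5
tool_pos: [0.4938, 0.2751, 0.0465]
eef_rot: [-2.694, -1.609, 0.052]
ft_force: [0.7, -0.2, 0.5]
width: 0.057
```

Request:
carry_out:
  increments:
    - {"dx":0,"dy":0,"dz":-15,"twist":0}
    - {"dx":0,"dy":0,"dz":-45,"twist":0}
    - {"dx":0,"dy":0,"dz":-55,"twist":0}
    - {"dx":0,"dy":0,"dz":-50,"twist":0}
    - {"dx":0,"dy":0,"dz":-15,"twist":0}

```text
time_s: 18.12
tool_pos: [0.499, 0.2771, 0.2346]
eef_rot: [-2.695, -1.608, 0.052]
ft_force: [0.7, 0.2, -1.2]
width: 0.057
```

```bash
python3 to.py 0.573 -0.005 0.2 56; python3 - <<'E'
from bench import *
from h import *
f=grab_frame("wrist");cv2.imwrite("pics/w9.png",f["color"])
E
```

```text
t 18.12 pos [0.499  0.2771 0.2346] yaw 61.66 tilt z [-0.03  -0.014 -0.999] w 0.057 F [ 0.7  0.2 -1.2] q7 0.58
tool d mm [-212.2  199.8   36.4]
twist rad 0.099
```

View pics/w9.png

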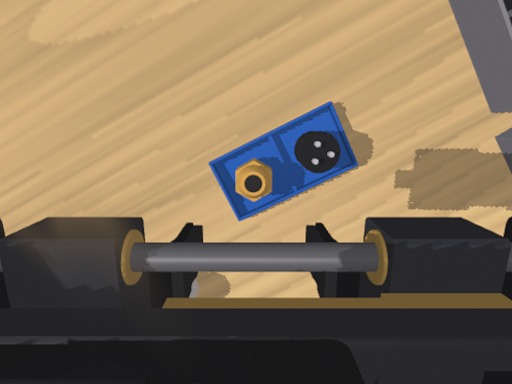

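Both blue parts stand upright, the gland at (253,181) and the plug at (317,152), one to a compartment. Next is the red socket.

Request:
carry_out:
  increments:
    - {"dx":-22,"dy":21,"dz":0,"twist":0.05}
    - {"dx":-35,"dy":33,"dz":0,"twist":0.05}
    - {"dx":-35,"dy":33,"dz":0,"twist":0}
    - {"dx":-35,"dy":33,"dz":0,"twist":0}
    - {"dx":-35,"dy":33,"dz":10,"twist":0}
  gripper: 100

```text
time_s: 18.8
tool_pos: [0.5371, 0.0488, 0.2213]
eef_rot: [-2.777, -1.466, 0.066]
ft_force: [1.0, 0.9, 0.1]
width: 0.0863
```

Request:
carry_out:
  increments:
    - {"dx":-30,"dy":28,"dz":10,"twist":0}
    - {"dx":-15,"dy":14,"dz":10,"twist":0}
    - {"dx":0,"dy":0,"dz":0,"twist":0}
    - {"dx":0,"dy":0,"dz":0,"twist":0}
    - {"dx":0,"dy":0,"dz":0,"twist":0}

```text
time_s: 19.42
tool_pos: [0.5403, -0.0245, 0.1962]
eef_rot: [-2.788, -1.441, 0.084]
ft_force: [-0.3, 1.0, 1.3]
width: 0.0869
```

```bash
python3 to.py 0.573 -0.005 0.1 56; python3 - <<'E'
from bench import *
from h import *
o=get_obs();f=grab_frame("wrist");cv2.imwrite("pics/w10.png",f["color"])
np.savez("w10.npz",pos=o["tool_pos"],rot=o["eef_rot"])
cv2.imwrite("pics/w10z.png",cv2.resize(f["color"][140:245,180:330],None,fx=5,fy=5))
E
```

```text
t 19.43 pos [ 0.5403 -0.0245  0.1962] yaw 54.7 tilt z [-0.049 -0.022 -0.999] w 0.0869 F [-0.3  1.   1.3] q7 1.01
tool d mm [39.2 18.  94. ]
twist rad -0.023
```

View pics/w10z.png

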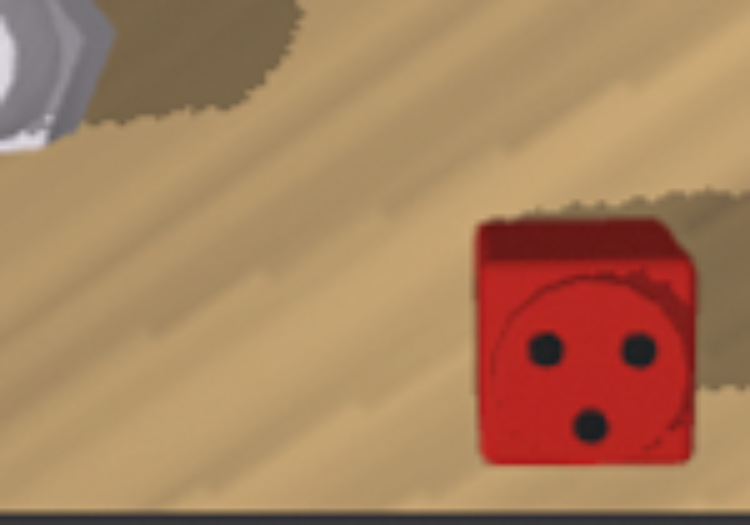

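The socket's top face spans zoom x 480–692 and y 262–463, so its centre is at about (297.3,212.6), square to the jaws.

```bash
python3 - <<'E'
from bench import *
from h import *
d=np.load("w10.npz");o=dict(tool_pos=d["pos"],eef_rot=d["rot"]);f=grab_frame("wrist")
print(onz(f,(180+586.5/5,140+363/5),.05,o).round(4))
c=[onz(f,(180+a/5,140+b/5),.05,o) for a,b in((480,262),(692,265),(690,463),(484,463))]
print([np.hypot(*(c[i]-c[i-1])[:2]).round(4) for i in range(4)], np.degrees(np.arctan2(*(c[1]-c[0])[1::-1])))
E
python3 to.py 0.573 -0.005 0.1 56
```

```text
[ 0.5732 -0.0044  0.05  ]
[np.float64(0.0403), np.float64(0.0401), np.float64(0.0395), np.float64(0.0401)] 54.41750607605645
t 19.52 pos [ 0.5405 -0.0242  0.1964] yaw 54.74 tilt z [-0.048 -0.022 -0.999] w 0.0871 F [-0.3  0.6 -0.6] q7 1.01
tool d mm [38.8 17.9 94.3]
twist rad -0.022
```

Request:
carry_out:
  increments:
    - {"dx":20,"dy":9,"dz":0,"twist":-0.01}
    - {"dx":19,"dy":9,"dz":10,"twist":0}
    - {"dx":0,"dy":0,"dz":40,"twist":0}
    - {"dx":0,"dy":0,"dz":40,"twist":0}
    - {"dx":0,"dy":0,"dz":10,"twist":0}

```text
time_s: 20.15
tool_pos: [0.5768, 0.0021, 0.0947]
eef_rot: [-2.774, -1.469, 0.072]
ft_force: [0.5, 0.6, 0.0]
width: 0.0868
```

```bash
python3 to.py 0.573 -0.0045 0.042 55; python3 - <<'E'
from bench import *
from h import *
o=get_obs();f=grab_frame("wrist");cv2.imwrite("pics/w11.png",f["color"])
E
```

```text
t 20.15 pos [0.5768 0.0021 0.0947] yaw 55.84 tilt z [-0.041 -0.019 -0.999] w 0.0868 F [0.5 0.6 0. ] q7 1.06
tool d mm [-5.5  1.8 52.9]
twist rad 0.015
```

View pics/w11.png

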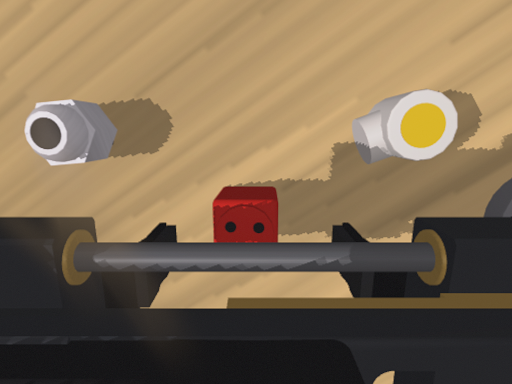

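The socket is centred at column 246, slightly left of the jaw centre, which agrees with the computed -5.5 mm.

Request:
carry_out:
  increments:
    - {"dx":-5,"dy":2,"dz":15,"twist":0.01}
    - {"dx":0,"dy":0,"dz":20,"twist":0}
    - {"dx":0,"dy":0,"dz":14,"twist":0}
    - {"dx":0,"dy":0,"dz":2,"twist":0}
    - {"dx":0,"dy":0,"dz":0,"twist":0}

```text
time_s: 20.82
tool_pos: [0.5776, -0.0049, 0.0465]
eef_rot: [2.783, 1.454, -0.058]
ft_force: [-0.5, -0.4, 0.8]
width: 0.0873
```

```bash
python3 to.py 0.573 -0.0045 0.042 55
```

```text
t 20.82 pos [ 0.5776 -0.0049  0.0465] yaw 55.19 tilt z [-0.032 -0.018 -0.999] w 0.0873 F [-0.5 -0.4  0.8] q7 1.09
tool d mm [-2.2 -3.9  4.6]
twist rad 0.003
```

Request:
carry_out:
  increments:
    - {"dx":-2,"dy":-4,"dz":4,"twist":0}
    - {"dx":0,"dy":0,"dz":0,"twist":0}
    - {"dx":0,"dy":0,"dz":0,"twist":0}
    - {"dx":0,"dy":0,"dz":0,"twist":0}
    - {"dx":0,"dy":0,"dz":0,"twist":0}
  gripper: 0

```text
time_s: 21.45
tool_pos: [0.5739, -0.0041, 0.044]
eef_rot: [2.782, 1.454, -0.054]
ft_force: [-0.5, -0.8, -0.3]
width: 0.0447
```

```bash
python3 to.py 0.573 -0.0045 0.042 55
```

```text
t 21.45 pos [ 0.5739 -0.0041  0.044 ] yaw 55.19 tilt z [-0.029 -0.018 -0.999] w 0.0447 F [-0.5 -0.8 -0.3] q7 1.09
tool d mm [-0.8 -0.5  2.1]
twist rad 0.003
```

Request:
carry_out:
  increments:
    - {"dx":0,"dy":0,"dz":0,"twist":0}
    - {"dx":0,"dy":0,"dz":-10,"twist":0}
    - {"dx":0,"dy":0,"dz":-30,"twist":0}
    - {"dx":0,"dy":0,"dz":-35,"twist":0}
    - {"dx":0,"dy":0,"dz":-20,"twist":0}

```text
time_s: 22.08
tool_pos: [0.5753, -0.0026, 0.1411]
eef_rot: [2.783, 1.453, -0.061]
ft_force: [-0.1, -0.4, -0.9]
width: 0.042
```

```bash
python3 to.py 0.473 -0.357 0.13; python3 - <<'E'
from bench import *
from h import *
o=get_obs();f=grab_frame("wrist");cv2.imwrite("pics/w12.png",f["color"])
E
```

```text
t 22.07 pos [ 0.5753 -0.0026  0.1411] yaw 55.17 tilt z [-0.034 -0.019 -0.999] w 0.042 F [-0.1 -0.4 -0.9] q7 1.04
tool d mm [-348.7  118.8   21.3]
```

View pics/w12.png

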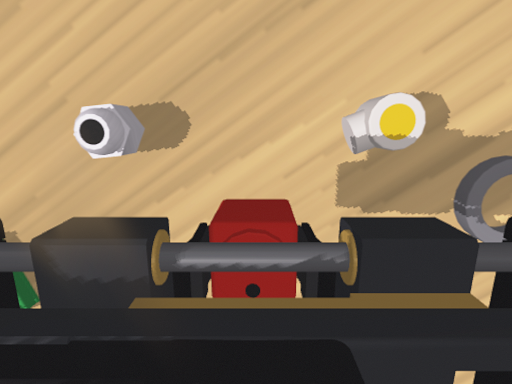

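Request:
carry_out:
  increments:
    - {"dx":-20,"dy":7,"dz":1,"twist":0}
    - {"dx":-35,"dy":12,"dz":2,"twist":0}
    - {"dx":-38,"dy":13,"dz":2,"twist":0}
    - {"dx":-38,"dy":13,"dz":2,"twist":0}
    - {"dx":-38,"dy":13,"dz":2,"twist":0}

```text
time_s: 22.75
tool_pos: [0.5223, -0.1818, 0.1356]
eef_rot: [2.781, 1.458, -0.063]
ft_force: [0.7, -0.4, -1.3]
width: 0.0421
```

Request:
carry_out:
  increments:
    - {"dx":-38,"dy":13,"dz":1,"twist":0}
    - {"dx":-38,"dy":13,"dz":1,"twist":0}
    - {"dx":-38,"dy":13,"dz":1,"twist":0}
    - {"dx":-35,"dy":12,"dz":1,"twist":0}
    - {"dx":-18,"dy":6,"dz":0,"twist":0}

```text
time_s: 23.38
tool_pos: [0.4594, -0.3653, 0.1316]
eef_rot: [-2.787, -1.44, 0.079]
ft_force: [0.0, 0.1, -0.4]
width: 0.0424
```

```bash
python3 to.py 0.473 -0.357 0.13; python3 - <<'E'
from bench import *
from h import *
o=get_obs();f=grab_frame("wrist");cv2.imwrite("pics/w13.png",f["color"])
np.savez("w13.npz",pos=o["tool_pos"],rot=o["eef_rot"])
E
```

```text
t 23.38 pos [ 0.4594 -0.3653  0.1316] yaw 54.68 tilt z [-0.046 -0.019 -0.999] w 0.0424 F [ 0.   0.1 -0.4] q7 1.74
tool d mm [14.7  6.4  0.8]
```

View pics/w13.png

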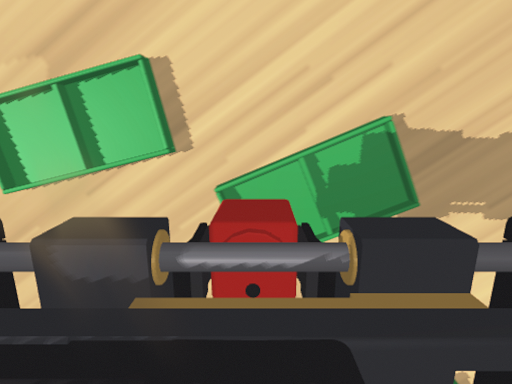

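The target green tray is the right one, with its near rim from (217,186) to (388,118). The tray at left is the look-alike at (0.316,-0.456). I'll cross-check.

```bash
python3 - <<'E'
from bench import *
from h import *
d=np.load("w13.npz");o=dict(tool_pos=d["pos"],eef_rot=d["rot"]);f=grab_frame("wrist")
a=onz(f,(388,117),.018,o);b=onz(f,(216,186),.018,o)
u=(a-b);L=np.hypot(*u[:2]);u/=L;print(a.round(4),b.round(4),L, np.degrees(np.arctan2(u[1],u[0])))
n=np.array([u[1],-u[0],0]);c=(a+b)/2+n*.04;print("centre",c.round(4),"comp",(c+u*.038).round(4),(c-u*.038).round(4))
E
python3 to.py 0.474 -0.358 0.06
```

```text
[ 0.4589 -0.2403  0.018 ] [ 0.425 -0.386  0.018] 0.149644973589237 76.87520349554973
centre [ 0.4809 -0.3223  0.018 ] comp [ 0.4895 -0.2853  0.018 ] [ 0.4723 -0.3593  0.018 ]
t 23.48 pos [ 0.459  -0.3658  0.1318] yaw 54.55 tilt z [-0.047 -0.02  -0.999] w 0.0417 F [ 0.1  0.7 -0.7] q7 1.74
tool d mm [18.1  9.6 70.8]
```

Request:
carry_out:
  increments:
    - {"dx":17,"dy":8,"dz":5,"twist":0}
    - {"dx":0,"dy":0,"dz":25,"twist":0}
    - {"dx":0,"dy":0,"dz":25,"twist":0}
    - {"dx":0,"dy":0,"dz":12,"twist":0}
    - {"dx":0,"dy":0,"dz":0,"twist":0}

```text
time_s: 24.1
tool_pos: [0.4777, -0.3493, 0.0588]
eef_rot: [-2.778, -1.449, 0.077]
ft_force: [-2.3, -2.3, -2.2]
width: 0.0422
```

```bash
python3 to.py 0.4725 -0.3585 0.048 ; python3 - <<'E'
from bench import *
from h import *
o=get_obs();f=grab_frame("wrist");cv2.imwrite("pics/w14.png",f["color"])
s=grab_frame("scene");cv2.imwrite("pics/s14.png",cv2.resize(s["color"][110:230,130:260],None,fx=5,fy=5))
E
```

```text
t 24.1 pos [ 0.4777 -0.3493  0.0588] yaw 55.11 tilt z [-0.047 -0.016 -0.999] w 0.0422 F [-2.3 -2.3 -2.2] q7 1.76
tool d mm [-10.1   1.3  11.2]
```

View pics/w14.png

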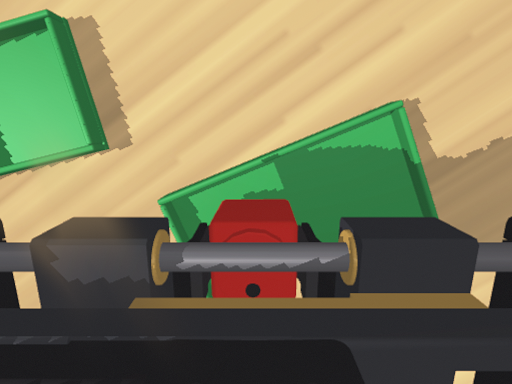

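View pics/s14.png

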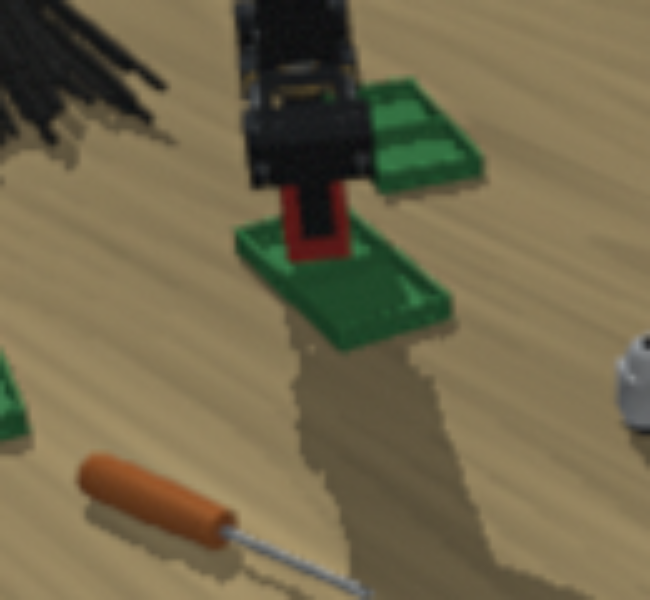

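The socket hangs about 9 mm too near the divider and may be brushing it. I'll raise it slightly, shift it and then lower.

Request:
carry_out:
  increments:
    - {"dx":0,"dy":0,"dz":-10,"twist":0}
    - {"dx":-10,"dy":1,"dz":0,"twist":0}
    - {"dx":0,"dy":0,"dz":0,"twist":0}
    - {"dx":0,"dy":0,"dz":8,"twist":0}
    - {"dx":0,"dy":0,"dz":0,"twist":0}

```text
time_s: 24.82
tool_pos: [0.475, -0.3593, 0.0654]
eef_rot: [-2.782, -1.448, 0.067]
ft_force: [-1.0, -0.5, -0.6]
width: 0.0421
```

```bash
python3 to.py 0.4725 -0.3585 0.048
```

```text
t 24.82 pos [ 0.475  -0.3593  0.0654] yaw 55.01 tilt z [-0.04  -0.016 -0.999] w 0.0421 F [-1.  -0.5 -0.6] q7 1.77
tool d mm [-0.2 -2.1 17.5]
```

Request:
carry_out:
  increments:
    - {"dx":0,"dy":-1,"dz":7,"twist":0}
    - {"dx":0,"dy":0,"dz":6,"twist":0}
    - {"dx":0,"dy":0,"dz":2,"twist":0}
    - {"dx":0,"dy":0,"dz":0,"twist":0}
    - {"dx":0,"dy":0,"dz":0,"twist":0}

```text
time_s: 25.45
tool_pos: [0.4733, -0.3584, 0.0485]
eef_rot: [-2.781, -1.448, 0.068]
ft_force: [-0.2, -0.3, -1.3]
width: 0.0421
```

```bash
python3 to.py 0.4725 -0.3585 0.048
```

```text
t 25.45 pos [ 0.4733 -0.3584  0.0485] yaw 55.04 tilt z [-0.041 -0.015 -0.999] w 0.0421 F [-0.2 -0.3 -1.3] q7 1.78
tool d mm [-0.5 -0.5  0.6]
```

Request:
carry_out:
  increments:
    - {"dx":0,"dy":0,"dz":1,"twist":0}
    - {"dx":0,"dy":0,"dz":0,"twist":0}
    - {"dx":0,"dy":0,"dz":0,"twist":0}
    - {"dx":0,"dy":0,"dz":0,"twist":0}
    - {"dx":0,"dy":0,"dz":0,"twist":0}
  gripper: 75

```text
time_s: 26.08
tool_pos: [0.474, -0.3588, 0.0484]
eef_rot: [-2.782, -1.449, 0.067]
ft_force: [-0.5, 1.0, -0.4]
width: 0.0647
```

Request:
carry_out:
  increments:
    - {"dx":0,"dy":0,"dz":-15,"twist":0}
    - {"dx":0,"dy":0,"dz":-45,"twist":0}
    - {"dx":0,"dy":0,"dz":-55,"twist":0}
    - {"dx":0,"dy":0,"dz":-50,"twist":0}
    - {"dx":0,"dy":0,"dz":-15,"twist":0}

```text
time_s: 26.7
tool_pos: [0.4805, -0.3561, 0.2364]
eef_rot: [-2.783, -1.447, 0.067]
ft_force: [0.5, 0.4, 0.5]
width: 0.0652
```

```bash
python3 to.py 0.456 -0.069 0.18 31.5; python3 - <<'E'
from bench import *
from h import *
f=grab_frame("wrist");cv2.imwrite("pics/w15.png",f["color"])
E
```

```text
t 26.7 pos [ 0.4805 -0.3561  0.2364] yaw 54.95 tilt z [-0.04  -0.016 -0.999] w 0.0652 F [0.5 0.4 0.5] q7 1.68
tool d mm [ 222.9 -183.7   52.6]
twist rad 0.409
```

View pics/w15.png

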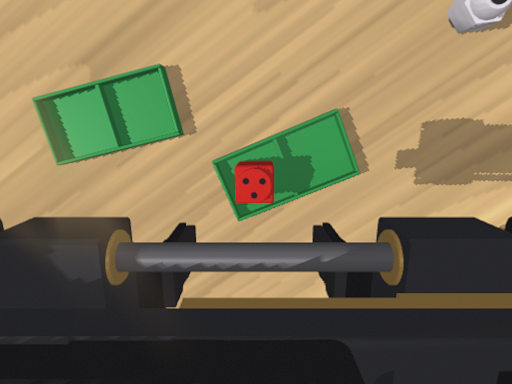

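The socket stands upright at (254,182) in the target tray's far compartment. Last is the silver gland, with jaws at about 31.5°.

Request:
carry_out:
  increments:
    - {"dx":20,"dy":-16,"dz":0,"twist":0}
    - {"dx":35,"dy":-29,"dz":0,"twist":0}
    - {"dx":38,"dy":-31,"dz":0,"twist":0}
    - {"dx":38,"dy":-31,"dz":0,"twist":0}
    - {"dx":38,"dy":-31,"dz":0,"twist":0}
  gripper: 100

```text
time_s: 27.38
tool_pos: [0.4611, -0.1363, 0.2297]
eef_rot: [-2.789, -1.433, 0.077]
ft_force: [0.9, 0.6, 0.9]
width: 0.0866
```

Request:
carry_out:
  increments:
    - {"dx":35,"dy":-29,"dz":0,"twist":0}
    - {"dx":18,"dy":-15,"dz":0,"twist":0}
    - {"dx":0,"dy":0,"dz":10,"twist":0.14}
    - {"dx":0,"dy":0,"dz":10,"twist":0.14}
    - {"dx":0,"dy":0,"dz":10,"twist":0.13}

```text
time_s: 28.0
tool_pos: [0.4503, -0.0599, 0.1933]
eef_rot: [3.025, 0.833, -0.088]
ft_force: [0.0, -0.0, -0.1]
width: 0.0873
```

Request:
carry_out:
  increments:
    - {"dx":0,"dy":0,"dz":0,"twist":0}
    - {"dx":0,"dy":0,"dz":0,"twist":0}
    - {"dx":0,"dy":0,"dz":0,"twist":0}
    - {"dx":0,"dy":0,"dz":0,"twist":0}
    - {"dx":0,"dy":0,"dz":0,"twist":0}

```text
time_s: 28.62
tool_pos: [0.449, -0.0601, 0.1922]
eef_rot: [3.023, 0.841, -0.093]
ft_force: [0.0, -0.1, 1.1]
width: 0.0872
```

```bash
python3 to.py 0.456 -0.069 0.1 31.5; python3 - <<'E'
from bench import *
from h import *
o=get_obs();f=grab_frame("wrist");cv2.imwrite("pics/w16.png",f["color"])
np.savez("w16.npz",pos=o["tool_pos"],rot=o["eef_rot"])
E
```

```text
t 28.62 pos [ 0.449  -0.0601  0.1922] yaw 31.11 tilt z [-0.057 -0.018 -0.998] w 0.0872 F [ 0.  -0.1  1.1] q7 0.58
tool d mm [ 6.7 12.5 91.8]
twist rad -0.007
```

View pics/w16.png

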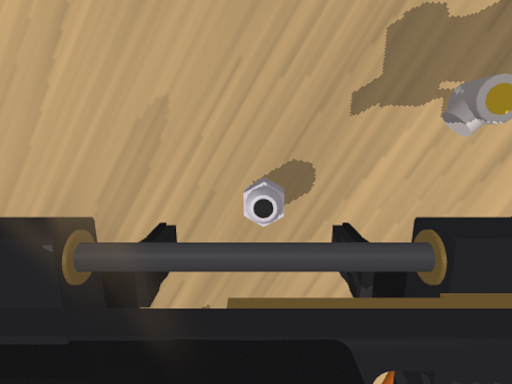

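The silver gland's hole is at (263,208), with flats facing left and right. I'll check the position and approach.

```bash
python3 - <<'E'
from bench import *
from h import *
d=np.load("w16.npz");o=dict(tool_pos=d["pos"],eef_rot=d["rot"]);f=grab_frame("wrist")
print(onz(f,(263.3,208),.052,o).round(4))
E
python3 to.py 0.456 -0.069 0.1 31.5
```

```text
[ 0.4555 -0.0694  0.052 ]
t 28.73 pos [ 0.4489 -0.0601  0.1921] yaw 31.1 tilt z [-0.057 -0.018 -0.998] w 0.0866 F [-0.1 -0.2 -0.4] q7 0.58
tool d mm [ 6.7 12.6 91.7]
twist rad -0.007
```

Request:
carry_out:
  increments:
    - {"dx":3,"dy":6,"dz":0,"twist":0}
    - {"dx":4,"dy":6,"dz":25,"twist":0}
    - {"dx":0,"dy":0,"dz":35,"twist":0}
    - {"dx":0,"dy":0,"dz":25,"twist":0}
    - {"dx":0,"dy":0,"dz":5,"twist":0}

```text
time_s: 29.35
tool_pos: [0.4595, -0.0697, 0.1006]
eef_rot: [3.022, 0.841, -0.086]
ft_force: [1.1, 0.1, -0.1]
width: 0.0869
```

```bash
python3 to.py 0.4565 -0.069 0.041 31.5; python3 - <<'E'
from bench import *
from h import *
o=get_obs();f=grab_frame("wrist");cv2.imwrite("pics/w17.png",f["color"])
np.savez("w16.npz",pos=o["tool_pos"],rot=o["eef_rot"])
E
```

```text
t 29.35 pos [ 0.4595 -0.0697  0.1006] yaw 31.12 tilt z [-0.052 -0.018 -0.998] w 0.0869 F [ 1.1  0.1 -0.1] q7 0.66
tool d mm [ 1.  -1.4 59.7]
twist rad -0.007
```

View pics/w17.png

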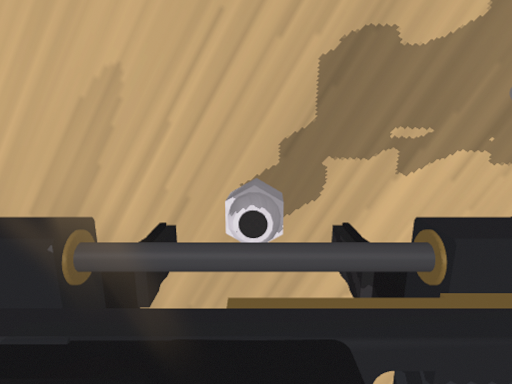

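The gland is centred at (253,224), well aligned. I'll descend.

Request:
carry_out:
  increments:
    - {"dx":0,"dy":0,"dz":20,"twist":0}
    - {"dx":0,"dy":0,"dz":20,"twist":0}
    - {"dx":0,"dy":0,"dz":13,"twist":0}
    - {"dx":0,"dy":0,"dz":4,"twist":0}
    - {"dx":0,"dy":0,"dz":0,"twist":0}

```text
time_s: 30.02
tool_pos: [0.4621, -0.071, 0.0471]
eef_rot: [3.02, 0.841, -0.071]
ft_force: [0.7, 0.3, 0.5]
width: 0.087
```

```bash
python3 to.py 0.4565 -0.069 0.041 31.5
```

```text
t 30.02 pos [ 0.4621 -0.071   0.0471] yaw 31.15 tilt z [-0.042 -0.018 -0.999] w 0.087 F [0.7 0.3 0.5] q7 0.71
tool d mm [-3.5 -4.6  6.3]
twist rad -0.006
```

Request:
carry_out:
  increments:
    - {"dx":-3,"dy":-4,"dz":5,"twist":0}
    - {"dx":0,"dy":0,"dz":0,"twist":0}
    - {"dx":0,"dy":0,"dz":0,"twist":0}
    - {"dx":0,"dy":0,"dz":0,"twist":0}
    - {"dx":0,"dy":0,"dz":0,"twist":0}

```text
time_s: 30.65
tool_pos: [0.4582, -0.0689, 0.0435]
eef_rot: [3.02, 0.842, -0.067]
ft_force: [0.5, -0.1, -0.3]
width: 0.087
```

```bash
python3 to.py 0.4565 -0.069 0.041 31.5
```

```text
t 30.65 pos [ 0.4582 -0.0689  0.0435] yaw 31.16 tilt z [-0.039 -0.017 -0.999] w 0.087 F [ 0.5 -0.1 -0.3] q7 0.7
tool d mm [-1.4 -0.8  2.5]
twist rad -0.006
```

Request:
carry_out:
  increments:
    - {"dx":-1,"dy":-1,"dz":2,"twist":0}
    - {"dx":0,"dy":0,"dz":0,"twist":0}
    - {"dx":0,"dy":0,"dz":0,"twist":0}
    - {"dx":0,"dy":0,"dz":0,"twist":0}
    - {"dx":0,"dy":0,"dz":0,"twist":0}
  gripper: 0

```text
time_s: 31.28
tool_pos: [0.4567, -0.0687, 0.0414]
eef_rot: [3.02, 0.842, -0.067]
ft_force: [-0.1, -0.6, -0.8]
width: 0.0452
```

Request:
carry_out:
  increments:
    - {"dx":0,"dy":0,"dz":0,"twist":0}
    - {"dx":0,"dy":0,"dz":0,"twist":0}
    - {"dx":0,"dy":0,"dz":-10,"twist":0}
    - {"dx":0,"dy":0,"dz":-30,"twist":0}
    - {"dx":0,"dy":0,"dz":-35,"twist":0}

```text
time_s: 31.9
tool_pos: [0.4569, -0.0674, 0.1164]
eef_rot: [3.02, 0.841, -0.078]
ft_force: [0.0, 1.3, -0.9]
width: 0.0404
```

Request:
carry_out:
  increments:
    - {"dx":0,"dy":0,"dz":-20,"twist":0}
    - {"dx":0,"dy":0,"dz":0,"twist":0}
    - {"dx":0,"dy":0,"dz":0,"twist":0}
    - {"dx":0,"dy":0,"dz":0,"twist":0}
    - {"dx":0,"dy":0,"dz":0,"twist":0}

```text
time_s: 32.52
tool_pos: [0.4582, -0.0671, 0.1381]
eef_rot: [3.02, 0.841, -0.074]
ft_force: [-0.3, 0.6, -0.9]
width: 0.0398
```

```bash
python3 to.py 0.489 -0.284 0.135;python3 - <<'E'
from bench import *
from h import *
o=get_obs();f=grab_frame("wrist");cv2.imwrite("pics/w18.png",f["color"])
E
```

```text
t 32.52 pos [ 0.4582 -0.0671  0.1381] yaw 31.11 tilt z [-0.044 -0.018 -0.999] w 0.0398 F [-0.3  0.6 -0.9] q7 0.62
tool d mm [-85.5 201.7   5.6]
```

View pics/w18.png

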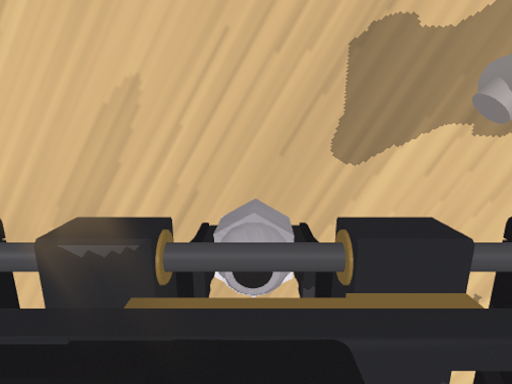

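The silver gland is held on its flats. I'll carry it to the green tray's near compartment.

Request:
carry_out:
  increments:
    - {"dx":-8,"dy":18,"dz":1,"twist":0}
    - {"dx":-12,"dy":28,"dz":1,"twist":0}
    - {"dx":-14,"dy":32,"dz":1,"twist":0}
    - {"dx":-14,"dy":32,"dz":1,"twist":0}
    - {"dx":-14,"dy":32,"dz":1,"twist":0}

```text
time_s: 33.2
tool_pos: [0.4787, -0.221, 0.1325]
eef_rot: [3.019, 0.853, -0.079]
ft_force: [0.6, -0.4, -1.6]
width: 0.0402
```

Request:
carry_out:
  increments:
    - {"dx":-12,"dy":28,"dz":0,"twist":0}
    - {"dx":-8,"dy":20,"dz":0,"twist":0}
    - {"dx":-3,"dy":8,"dz":0,"twist":0}
    - {"dx":0,"dy":0,"dz":0,"twist":0}
    - {"dx":0,"dy":0,"dz":0,"twist":0}

```text
time_s: 33.83
tool_pos: [0.487, -0.2837, 0.1307]
eef_rot: [3.021, 0.849, -0.086]
ft_force: [0.5, 0.2, -1.2]
width: 0.0403
```

```bash
python3 to.py 0.4895 -0.284 0.07;python3 - <<'E'
from bench import *
from h import *
o=get_obs();f=grab_frame("wrist");cv2.imwrite("pics/w19.png",f["color"])
E
```

```text
t 33.83 pos [ 0.487  -0.2837  0.1307] yaw 31.41 tilt z [-0.052 -0.017 -0.998] w 0.0403 F [ 0.5  0.2 -1.2] q7 1.16
tool d mm [ 5.2  2.3 60.5]
```

View pics/w19.png

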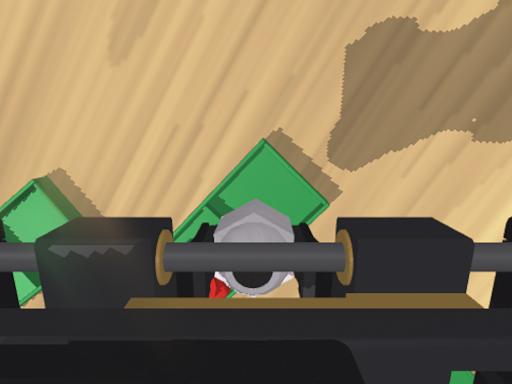

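Request:
carry_out:
  increments:
    - {"dx":3,"dy":1,"dz":15,"twist":0}
    - {"dx":2,"dy":1,"dz":22,"twist":0}
    - {"dx":0,"dy":0,"dz":18,"twist":0}
    - {"dx":0,"dy":0,"dz":5,"twist":0}
    - {"dx":0,"dy":0,"dz":0,"twist":0}

```text
time_s: 34.5
tool_pos: [0.4899, -0.2801, 0.0663]
eef_rot: [-3.021, -0.856, 0.086]
ft_force: [0.1, -0.0, -0.5]
width: 0.04
```

```bash
python3 to.py 0.4895 -0.284 0.046;python3 - <<'E'
from bench import *
from h import *
s=grab_frame("scene");cv2.imwrite("pics/s20.png",cv2.resize(s["color"][110:230,130:260],None,fx=5,fy=5))
E
```

```text
t 34.5 pos [ 0.4899 -0.2801  0.0663] yaw 31.68 tilt z [-0.053 -0.015 -0.999] w 0.04 F [ 0.1 -0.  -0.5] q7 1.2
tool d mm [-1.3  3.4 20.3]
```

View pics/s20.png

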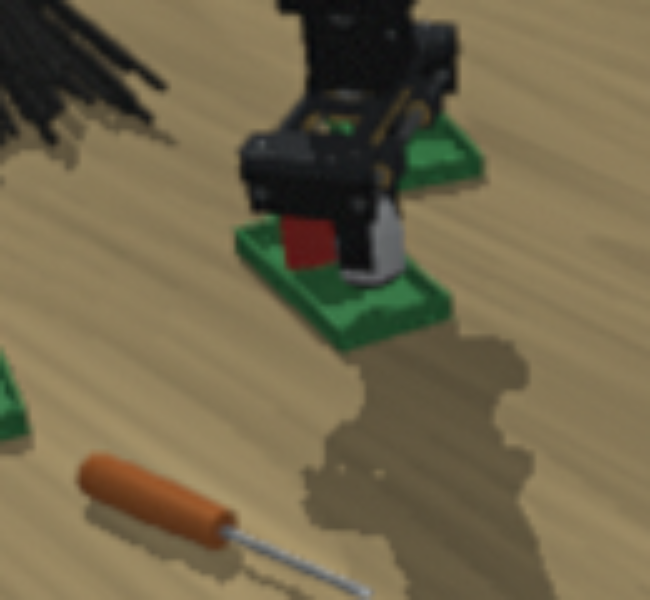

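The gland hangs over the near compartment, clear of the socket at (310,240) in the zoom. I'll lower it.

Request:
carry_out:
  increments:
    - {"dx":-1,"dy":3,"dz":7,"twist":0}
    - {"dx":0,"dy":0,"dz":7,"twist":0}
    - {"dx":0,"dy":0,"dz":3,"twist":0}
    - {"dx":0,"dy":0,"dz":0,"twist":0}
    - {"dx":0,"dy":0,"dz":0,"twist":0}

```text
time_s: 35.17
tool_pos: [0.4909, -0.2845, 0.0499]
eef_rot: [3.02, 0.856, -0.082]
ft_force: [0.4, 0.3, -0.9]
width: 0.04
```

```bash
python3 to.py 0.4895 -0.284 0.0455
```

```text
t 35.17 pos [ 0.4909 -0.2845  0.0499] yaw 31.66 tilt z [-0.05  -0.016 -0.999] w 0.04 F [ 0.4  0.3 -0.9] q7 1.22
tool d mm [-0.7 -1.1  4.4]
```

Request:
carry_out:
  increments:
    - {"dx":0,"dy":-1,"dz":3,"twist":0}
    - {"dx":0,"dy":0,"dz":0,"twist":0}
    - {"dx":0,"dy":0,"dz":1,"twist":0}
    - {"dx":0,"dy":0,"dz":0,"twist":0}
    - {"dx":0,"dy":0,"dz":0,"twist":0}

```text
time_s: 35.8
tool_pos: [0.4904, -0.2836, 0.046]
eef_rot: [3.02, 0.856, -0.08]
ft_force: [-1.0, -0.9, -1.4]
width: 0.0396
```

```bash
python3 to.py 0.4895 -0.284 0.0455
```

```text
t 35.8 pos [ 0.4904 -0.2836  0.046 ] yaw 31.66 tilt z [-0.049 -0.016 -0.999] w 0.0396 F [-1.  -0.9 -1.4] q7 1.22
tool d mm [-0.9 -0.1  0.6]
```

Request:
carry_out:
  increments:
    - {"dx":0,"dy":0,"dz":0.5,"twist":0}
    - {"dx":0,"dy":0,"dz":0,"twist":0}
    - {"dx":0,"dy":0,"dz":0,"twist":0}
    - {"dx":0,"dy":0,"dz":0,"twist":0}
    - {"dx":0,"dy":0,"dz":0,"twist":0}
  gripper: 66

```text
time_s: 36.42
tool_pos: [0.491, -0.2841, 0.0462]
eef_rot: [3.019, 0.855, -0.079]
ft_force: [-0.3, -0.3, 0.3]
width: 0.0572
```

Request:
carry_out:
  increments:
    - {"dx":0,"dy":0,"dz":-15,"twist":0}
    - {"dx":0,"dy":0,"dz":-40,"twist":0}
    - {"dx":0,"dy":0,"dz":-55,"twist":0}
    - {"dx":0,"dy":0,"dz":-55,"twist":0}
    - {"dx":0,"dy":0,"dz":-20,"twist":0}

```text
time_s: 37.05
tool_pos: [0.4991, -0.2811, 0.239]
eef_rot: [3.02, 0.853, -0.08]
ft_force: [1.0, 0.2, 0.1]
width: 0.0572
```

Request:
carry_out:
  increments:
    - {"dx":-5,"dy":-25,"dz":-20,"twist":0}
    - {"dx":0,"dy":-30,"dz":-20,"twist":0}
    - {"dx":0,"dy":-30,"dz":0,"twist":0}
    - {"dx":0,"dy":0,"dz":0,"twist":0}
    - {"dx":0,"dy":0,"dz":0,"twist":0}

```text
time_s: 37.67
tool_pos: [0.4521, -0.2117, 0.2891]
eef_rot: [3.017, 0.846, -0.063]
ft_force: [0.7, -0.9, 0.0]
width: 0.0573
```

```bash
python3 to.py;python3 - <<'E'
from bench import *
from h import *
s=grab_frame("scene");cv2.imwrite("pics/s21.png",cv2.resize(s["color"][110:320,100:430],None,fx=2.4,fy=2.4))
s=grab_frame("top");cv2.imwrite("pics/t21.png",cv2.resize(s["color"][110:270,100:400],None,fx=2.6,fy=2.6))
f=grab_frame("wrist");cv2.imwrite("pics/w21.png",f["color"])
E
```

```text
t 37.67 pos [ 0.4521 -0.2117  0.2891] yaw 31.35 tilt z [-0.037 -0.018 -0.999] w 0.0573 F [ 0.7 -0.9  0. ] q7 0.9
```

View pics/s21.png

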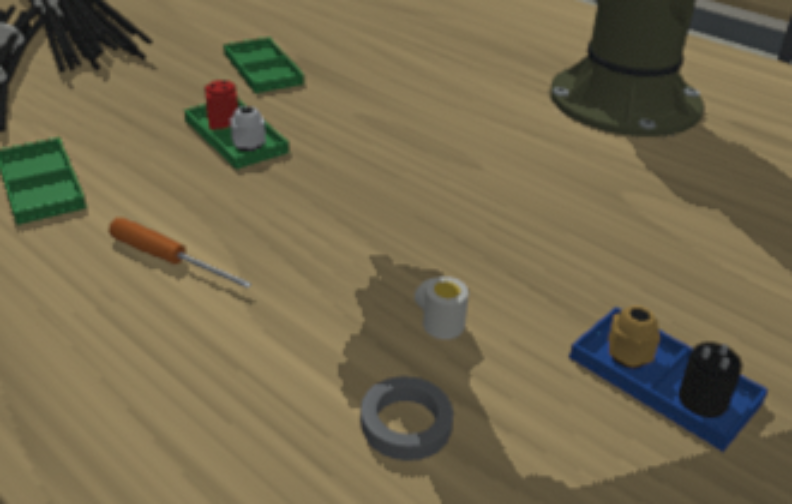

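View pics/t21.png

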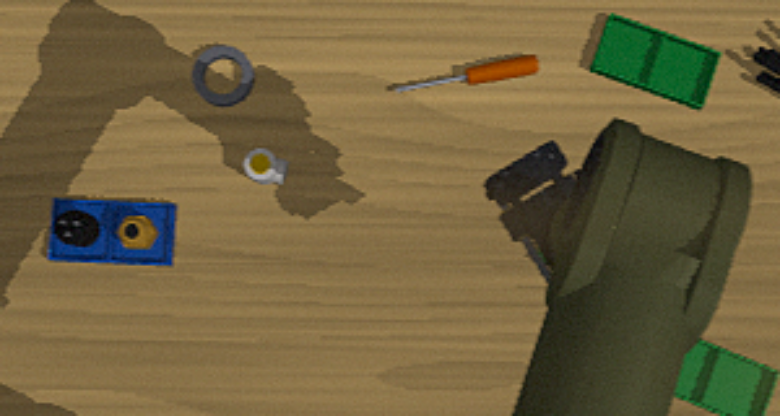

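View pics/w21.png

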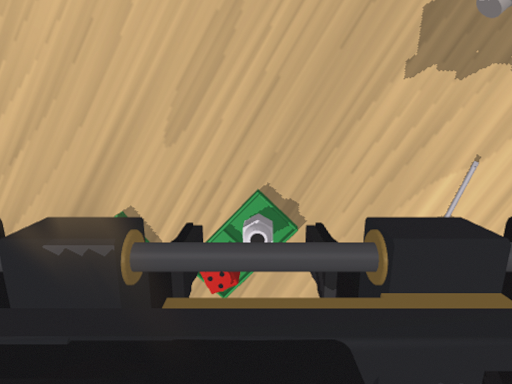

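All four parts look upright. One quick numeric check on the two green parts before handing in.

```bash
python3 - <<'E'
from bench import *
from h import *
f=grab_frame("scene");cv2.imwrite("pics/s22.png",cv2.resize(f["color"][135:185,170:230],None,fx=10,fy=10))
o=get_obs();w=grab_frame("wrist")
print("silver hole",onz(f,(202.9,155.8),.056).round(4), "wrist",onz(w,(258,238),.056,o).round(4),"expected comp .4895 -.284")
E
```

```text
silver hole [ 0.4901 -0.2809  0.056 ] wrist [ 0.4887 -0.2814  0.056 ] expected comp .4895 -.284
```

View pics/s22.png

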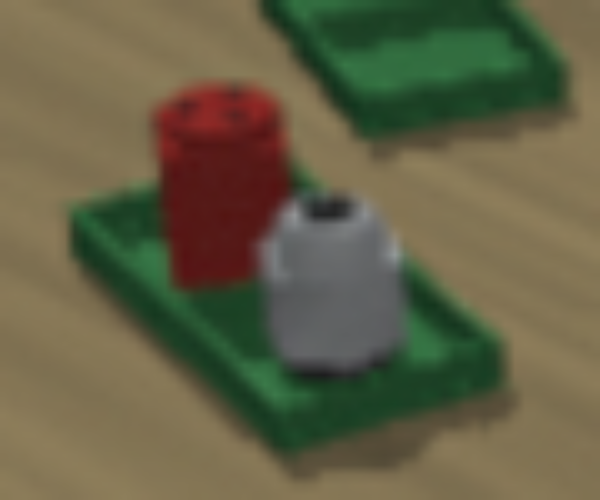

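The socket at zoom (225,190) and the silver gland at (335,290) both stand upright in separate compartments. I'm handing the job in.

```bash
python3 -c "
from bench import *
print(close_job())"
```

```text
the job is handed in; nothing more can be done
None
```

I made up both kits and handed the job in at about 38 s of robot time. All four parts stand upright, one to a compartment:
- **Blue tray:** the black plug is in the +y compartment and the brass gland in the −y one.
- **Green tray:** the red socket is in the −y compartment and the silver gland in the +y one. I used the green tray farthest to the robot's left, centred near (0.481, −0.321).

**Last checks:** the silver gland's hole, measured in two views, came within about 3 mm of the compartment centre. I checked the other three by eye in the final scene view. The gripper was open and clear of everything. I never approached the coupler, screwdriver or tape, and they look unmoved.

**What went less well:**
- **Tool tilt:** the tool drifted to about 3.4° off vertical over the run. I could not correct this with the moves available, but the parts came to rest upright.
- **Divider contact:** while being lowered, the socket may have brushed the divider, with force readings of only 2–4 N. I lifted it, shifted it and lowered it again.

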